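# Pack and seal the film transit case

### The arm

A 6-joint arm with a two-finger parallel gripper is mounted at the origin on the work surface. World frame = base frame: x ahead of the robot, y to its left, z up, the work surface at z = 0. Lengths are in m, angles in degrees, forces in N, time in s.
With the tool pointing down it reaches from about 0.4 to 0.825 m from the base axis. Payload 7 kg.
Tool frame: the origin (TCP) lies between the finger pads; the fingertips stand 19 mm ahead of it and the grasp point (between the pads) is the TCP (r.finger_overhang is the distance from the TCP to the fingertips, in m); z points along the fingers, y is the direction in which the jaws open and shut (so a half turn about z gives the same grasp; the last joint's range is limited). The gripper opens to 88 mm and grips with 3 to 60 N. Pads are 19 mm wide; open, the fingers measure 130 mm over their backs; the gripper's body (78 mm by 193 mm) begins 47 mm behind the grasp point.
Start: joints at [-48.123, 20.546, 0.682, 0, -70.136, -16.507], TCP at [0.289, -0.61, 0.246] pointing down, gripper open.
Joint ranges: [-176.03, 176.03], [-82.01, 121.73], [-58.28, 71.71], [-173.87, 95.51], [-174.79, -0.11], [-173.66, 173.66]. Speed limits (degrees/s): [136.94, 136.94, 172.46, 180, 180, 180].

### API

Orientations are given as [roll, pitch, yaw] about the fixed x, y, z axes, in that order (R = Rz(yaw) Ry(pitch) Rx(roll)).
In Python, from plant import r, optics gives the robot as it stands. The module is installed in compiled form; this text tells all that it offers.
- The arm moves only by the tool step_arm, never from a script. Its argument "increments" is a list of rows, each an object of numbers: "tx", "ty", "tz": the shift along the world's x, y, z in mm; "ax", "ay", "az": the turn, a rotation vector about the world's x, y, z in degrees; "claw": the gripper command: -1 is shut, 1 is fully open, values between are in proportion. In form: [{"tx": .., "ty": .., "tz": .., "ax": .., "ay": .., "az": .., "claw": ..}, ...]. A call has 1 to 12 rows; each row shifts and turns the commanded pose from where the row before left it; what a row does not reach is not made up. A row lasts 1/10 s, in which the tool goes at most 50 mm and 8.59 degrees, less where a joint would pass 70% of its speed; a pose out of reach is approached as far as the arm can. A call with a gripper value outside its range is refused whole. The fingers move at their own pace and stop on an object; "newtons" is the grip in N (left out, the last holds). Time passes only in rows, so rows that do not move let the fingers close. It gives the time, the measured TCP pose, the force and the opening at its end, in the units of the state.
- r.get_state(): the state, without advancing time (a new reading comes with each control period).
- optics.capture(name): name is "scene" or "top" or "wrist"; returns a dict with "image" (480x640x3 uint8, blue, green, red), "depth" (480x640 float32, m along the optical axis (not along the pixel's ray), 0 where there is no reading), "fx", "fy", "cx", "cy" (pixels), "R" (3x3) and "t" (3): a world point X has camera coordinates R X + t. Camera axes: x right, y down, z forward; pixel columns grow to the right and rows downward; lengths in m; the calibration is good to about 2 mm. A picture is of the moment at which its call begins.
- r.close_job(): hands the job in, once; it reports no verdict.
The state is a dict: "time_s": time; "joints": joint angles; "qd": joint speeds; "joint_torque": joint torques, N m; "tcp_pos": TCP position; "eef_rot": TCP orientation; "contact_force": force on the tool from outside, world axes, zero at the start; "moment": the same for the moment, N m; "gripper_width": finger opening in m.
Only numpy, scipy, OpenCV 4.12 (cv2) and the standard library are available. Lean on these libraries where they do the work, as an engineer would, in place of code of your own. Each camera call takes 0.05 s, during which the arm holds its last target. There are 200 camera calls.

### The job

Put every yellow film canister that is there into the grey case, shut the lid, hook the latch's wire bail over the keeper on the lid and press the red lever fully down so that the lid is pulled tight. Then take the pliers and squeeze both yellow press studs on the front of the case with them until they click, never pressing the studs with the fingers, and lay the pliers flat back on the middle of their mat. Do not knock over or push away the lens, the tank or the reel.

Things in the scene. Friction and masses are not known exactly. Their poses are not given: they have to be found in the camera images.
- case: The grey transit case, fixed to the ledge. Origin: centre of its underside; x points from the latch side to the hinge side, y to the case's left, z up. The open box is 110 (x) by 250 (y) mm outside, walls 4 mm, floor 5 mm, rim 75 mm high; along its front (-x) side runs a 24 mm high ledge, 270 mm long in y, out to x = -101 mm, that carries the latch (middle) and two press studs.
- lid (a joint): Lid angle, rad: 0 fully shut, about 1.7 standing open. Stiff hinge, stays where it is left. A springy gasket lifts an unlatched shut lid back to about 0.05 (front edge 5 mm up) when it is let go; fully down takes about 8 to 10 N at the front edge.
- lid_hinge (a point): Middle of the lid's hinge line (at x = 55, z = 76 mm of the case; the line runs along the case's y). The point turns with the lid: its -x points along the lid to the free edge, z is the lid's outer normal. The free edge is 115 mm from the hinge line; the lid is 250 mm wide, 10 mm thick, its outer face 11 mm above the hinge line.
- latch (a joint): Toggle lever angle, rad: 0 lever up (65 deg above level, pointing to the front), grows as it is pressed down; 1.745 is its stop, fully down (35 deg below level). It stays where it is left. Needs about 3 to 8 N at the tip.
- lever_tip (a point): Tip of the red lever, 58 mm from its pivot, 16 mm wide, 7 mm thick (this point is at mid thickness), at y = +38 mm of the case, beside the bail. The pivot is a shaft along the case's y at x = -67, z = 66 mm.
- bail (a joint): Angle of the wire bail on the lever's crank, rad: 0 leaning back to the front, away from the lid; grows as it is swung towards the lid. It is loose and falls by its own weight to either side; with the lever up and the lid down on its gasket it falls behind the keeper's lip at about 1.4 to 1.6; latched it reads about 2.05.
- bail_bar (a point): Middle of the bail's cross bar (6 mm thick, along the case's y, 34 mm long, 38 mm from the bail's hinge).
- bail_tab (a point): Centre of the red thumb tab (20 wide, 17 high, 5 mm thick) that stands on the cross bar, pointing away from the bail's hinge; push it towards the lid with the lever up.
- keeper (a point): Where the cross bar's centre belongs in the keeper, a steel hook 22 mm wide at the middle of the lid's front edge; it moves with the lid. The hook's lip is 4 mm thick, its middle 8 mm in front of this point, its top 4 mm above it; the bar must go over the lip.
- snap_left (a joint): Travel in m of the left press stud's yellow cap: 0 open, 0.006 clicked shut; it snaps over at 0.003 and stays. Takes about 22 N.
- snap_right (a joint): The same for the right press stud.
- snap_left_mid (a point): Middle of the open left press stud, at half height of its cap (54 mm up), at x = -82, y = 97 mm of the case. It closes along the case's y: the yellow cap (16 mm in x, 26 mm high) has its outer face 11 mm to -y of this point and moves 6 mm to +y; the fixed white post's outer face is 11 mm to +y, its top 70 mm up. Thus 22 mm thick open, 16 clicked. Front wall 27 mm behind; free from above.
- snap_right_mid (a point): The same for the right press stud, at x = -82, y = -78 mm of the case.
- pliers_grip (a point): Sprung pliers lying flat, 155 mm long, 0.22 kg: point midway between the blue handles, half-way up (handles 30 mm high, 70 mm long, centred here lengthways). Outer width over the handles here is 56 mm open, about 30 mm when the jaws hold a clicked stud, 29 mm at the stop. x points to the nose, z up. Pads holding the handles squeezed to a given width keep them there: the spring opens them with 11 to 15 N. Their weight is carried well when gripped here.
- pliers_jaws (a point): Midway between the pliers' jaws at half height (15 mm above their underside), 107 mm ahead of pliers_grip along x. Jaw pads reach 15 mm back and 11 mm ahead of here, 18 mm high, and stand 32 mm apart here when open, about 29 mm when the handles are held 52 mm wide.
- pliers_mid (a point): Middle of the pliers' length, 45 mm ahead of pliers_grip, half-way up.
- pliers_hinge (a joint): Pliers closing angle, rad: 0 open, 0.42 shut.
- mat: Black rubber mat, fixed, 250 (x) by 150 (y) by 3 mm, on which the pliers lie along its x. Origin: centre of its underside.
- lens: Brass projector lens, standing, 58 mm across, 80 mm high. Bystander. Origin: centre of its foot.
- tank: Black developing tank, 94 mm across, 120 mm high. Bystander. Origin: centre of its foot.
- reel: Steel developing reel lying flat, 88 mm across, 45 mm high. Bystander. Origin: centre of its underside.
- can1_center (a point): Yellow film canister with grey cap, 44 mm across, 62 mm high, 90 g, heavy at the foot, standing upright (z along its axis). One to three are present. This point is its centre.
- can2_center (a point): Yellow film canister with grey cap, 44 mm across, 62 mm high, 90 g, heavy at the foot, standing upright (z along its axis). One to three are present. This point is its centre.
- can3_center (a point): Yellow film canister with grey cap, 44 mm across, 62 mm high, 90 g, heavy at the foot, standing upright (z along its axis). One to three are present. This point is its centre.
Not all that is in view belongs to the job. Leave any purple look-alike of the part that bears can3_center alone.

How it is judged:
By the outcome, as a careful person would: the job done as asked, in the order asked, and still so for the second after the job is handed in, with the robot touching nothing.
Of can1, can2, can3 only 1 to 3 are there at a start; the rules pass over those that are not, and their reading is None.
At some moment in a run one of can1, can2, can3, pliers may be knocked a few centimetres aside while the robot is not near it.
It also fails if it takes over 210 s, if anything falls off the work surface, if the arm or the gripper's body presses on something with over 40 N, if the wrist force passes 120 N, or if a joint passes its speed limit or range.

## Working session

There is one attempt and no reset: what is moved stays moved. The work goes in short steps, Python scripts to look and compute and a tool call to move; the robot and the scene stay as the last step left them, time stands still between calls to the robot, and variables do not carry over. Pictures are saved under pics/ and viewed, about 12 in all and at most 16, crops included, and the job is handed in when it is done.

Besides the shell and the picture viewer there is one more tool, called by a JSON object that holds its "name" and its "arguments". step_arm: Moves the arm, as the interface text tells. Its arguments: {"type":"object","properties":{"increments":{"type":"array","items":{"type":"object","properties":{"tx":{"type":"number"},"ty":{"type":"number"},"tz":{"type":"number"},"ax":{"type":"number"},"ay":{"type":"number"},"az":{"type":"number"},"claw":{"type":"number"}}}},"newtons":{"type":"number"}},"required":["increments"]}

```bash
mkdir -p pics; cat > h.py <<'E'
import numpy as np, cv2
from plant import r, optics
def cap(n, save=None):
    c=optics.capture(n)
    if save: cv2.imwrite('pics/'+save,c['image'])
    return c
def pts(c):
    d=c['depth']; v,u=np.mgrid[0:480,0:640]
    P=np.stack([(u-c['cx'])/c['fx']*d,(v-c['cy'])/c['fy']*d,d],-1)
    return (P-c['t'])@c['R']   # R^T (P - t)
def ray(c,u,v,z):
    R,t=np.array(c['R']),np.array(c['t'])
    o=-R.T@t; d=R.T@np.array([(u-c['cx'])/c['fx'],(v-c['cy'])/c['fy'],1])
    return o+d*(z-o[2])/d[2]
def st():
    s=r.get_state()
    for k in ('time_s','tcp_pos','eef_rot','contact_force','gripper_width','joints'): print(k,np.round(s[k],4))
E
python3 - <<'E'
from h import *
st()
for n in('scene','top','wrist'):
    c=cap(n,n+'0.png'); print(n,c['fx'],c['cx'],c['cy'],np.round(-np.array(c['R']).T@c['t'],3)); print(np.round(c['R'],2))
a=cv2.imread('pics/top0.png')
cv2.imwrite('pics/top0b.png',cv2.resize(a,(800,600)))
a=cv2.imread('pics/scene0.png')
cv2.imwrite('pics/scene0b.png',cv2.resize(a,(800,600)))
E
```

```text
time_s 0.0
tcp_pos [ 0.289  -0.6095  0.2446]
eef_rot [ 1.799031e+02 -1.050000e-02 -1.546327e+02]
contact_force [ 0.4323 -0.4135 -0.4762]
gripper_width 0.0876
joints [-4.81201e+01  2.05946e+01  6.34700e-01 -1.86000e-02 -7.01360e+01
 -1.65062e+01]
scene 505.93797006973625 313.3288383376678 236.10014539967003 [1.155 0.527 0.902]
[[-0.63  0.78 -0.  ]
 [ 0.57  0.47 -0.67]
 [-0.52 -0.43 -0.74]]
top 447.02533831597714 325.1901648495145 235.83140741828015 [0.458 0.051 0.977]
[[-0.03 -1.   -0.02]
 [-0.99  0.03 -0.15]
 [ 0.15  0.01 -0.99]]
wrist 378.1255709707265 316.40989331817207 235.9813645186276 [ 0.213 -0.646  0.384]
[[-0.43  0.9   0.  ]
 [ 0.86  0.41  0.31]
 [ 0.28  0.13 -0.95]]
```

View pics/top0b.png

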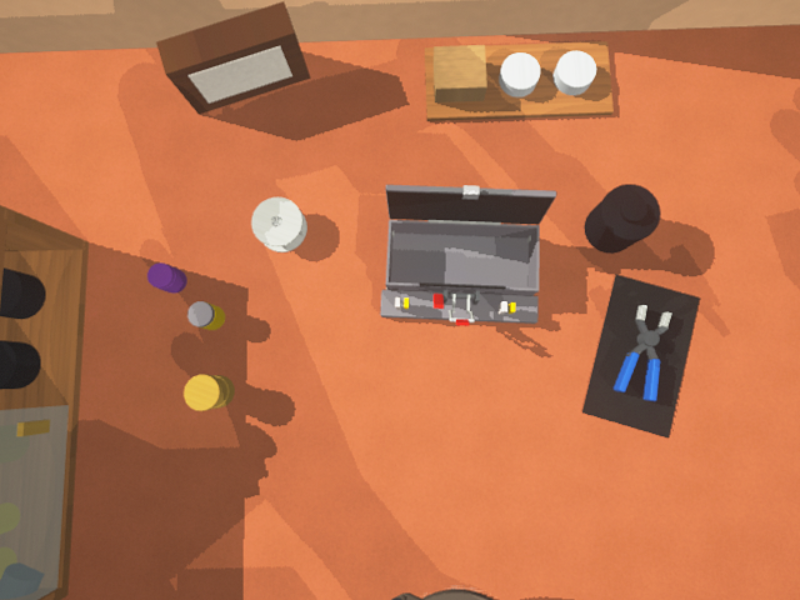

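View pics/scene0b.png

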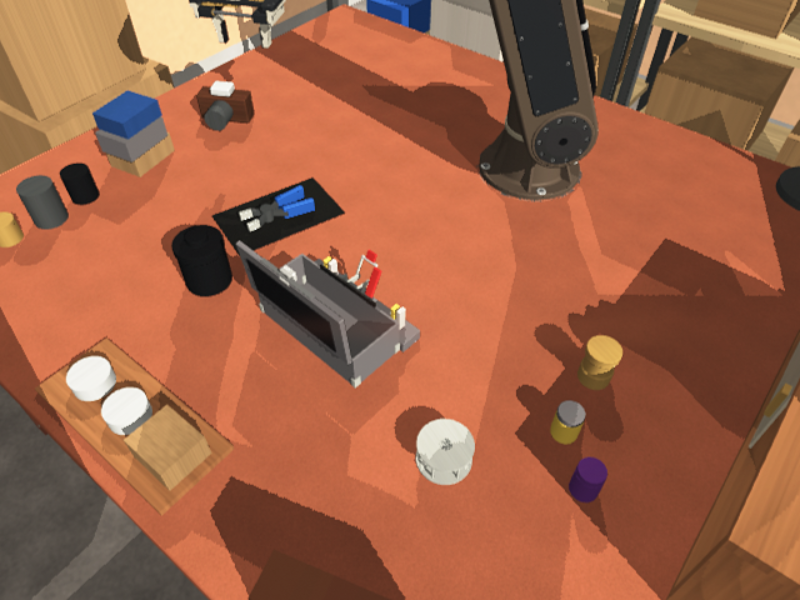

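Top view (800 px scale): a yellow canister with a grey cap at (205,315), the brass lens at (207,392), a purple look-alike at (166,278), the case around (462,260), the pliers and mat at (645,350), the tank at (622,218) and the reel at (279,223). In the scene view there's a yellowish object at (8,230) I can't identify yet. I'll measure these and check the candidates in one crop.

```bash
python3 - <<'E'
from h import *
t=cap('top'); s=cap('scene')
for n,c in(('top',t),('scene',s)):
    P=pts(c); h=cv2.cvtColor(c['image'],cv2.COLOR_BGR2HSV)
    ok=(c['depth']>0)
    for nm,lo,hi in(('yellow',(20,110,60),(34,255,255)),('blue',(100,120,60),(125,255,255)),('purple',(126,80,30),(160,255,255)),('red',(0,200,90),(3,255,255)),('red2',(175,180,90),(180,255,255))):
        m=cv2.inRange(h,lo,hi)
        k,l,stt,ce=cv2.connectedComponentsWithStats(m)
        for i in range(1,k):
            if stt[i,4]<12: continue
            q=P[(l==i)&ok]
            if len(q): print(n,nm,np.round(ce[i]),stt[i,4],'med',np.round(np.median(q,0),3),'lo',np.round(np.percentile(q,3,0),3),'hi',np.round(np.percentile(q,97,0),3))
# can cap: points z in .055-.07 near can
for n,c in(('top',t),('scene',s)):
    P=pts(c); 
    def seg(ctr,rad,z0,z1,nm):
        m=(np.hypot(P[...,0]-ctr[0],P[...,1]-ctr[1])<rad)&(P[...,2]>z0)&(P[...,2]<z1)&(c['depth']>0)
        q=P[m]
        if len(q)>5:
            e,rr=cv2.minEnclosingCircle(q[:,:2].astype(np.float32)); print(n,nm,len(q),'circ',np.round(e,4),round(rr,4),'z',np.round(np.percentile(q[:,2],[5,50,95]),4))
    g=ray(t,205*.8-2,315*.8,.06)[:2]; seg(g,.05,.054,.07,'can')
    g=ray(t,207*.8,392*.8,.08)[:2]; seg(g,.06,.07,.09,'lens')
    g=ray(t,279*.8,223*.8,.045)[:2]; seg(g,.08,.035,.055,'reel')
    g=ray(t,635*.8,205*.8,.12)[:2]; seg(g,.09,.11,.13,'tank')
# mat rect from top
h=cv2.cvtColor(t['image'],cv2.COLOR_BGR2HSV)
m=np.zeros((480,640),np.uint8); m[215:355,460:566]=1
m=((h[...,2]<75)*m).astype(np.uint8)
m=cv2.morphologyEx(m,cv2.MORPH_CLOSE,np.ones((25,25)))
m=cv2.morphologyEx(m,cv2.MORPH_OPEN,np.ones((9,9)))
cn=max(cv2.findContours(m,0,2)[0],key=cv2.contourArea)
w=np.array([ray(t,u,v,.003)[:2] for u,v in cn[:,0]],np.float32)
print('mat',cv2.minAreaRect(w), cv2.boxPoints(cv2.minAreaRect(w)))
P=pts(t)
# case: top-view height map
q=P[(t['depth']>0)&(np.abs(P[...,1])<.25)&(P[...,0]>.45)&(P[...,0]<.85)]
for a,b in((.018,.03),(.07,.079)):
    w=q[(q[:,2]>a)&(q[:,2]<b)&(np.abs(q[:,1])<.17)]; print('case',a,b,len(w),cv2.minAreaRect(w[:,:2].astype(np.float32)),np.round(w.min(0),3),np.round(w.max(0),3))
A=cv2.resize(t['image'][190:340,110:230],(480,600)); B=cv2.resize(s['image'][140:220,0:80],(320,320),interpolation=cv2.INTER_CUBIC)
o=np.zeros((600,800,3),np.uint8); o[:,:480]=A; o[:320,480:]=B
o[330:600,480:]=cv2.resize(t['image'][215:270,300:438],(320,270))
cv2.imwrite('pics/c1.png',o)
E
```

```text
top yellow [325. 242.] 36 med [0.582 0.065 0.067] lo [0.576 0.062 0.025] hi [0.592 0.069 0.07 ]
top yellow [409. 246.] 50 med [ 0.57  -0.109  0.065] lo [ 0.563 -0.114  0.044] hi [ 0.578 -0.106  0.07 ]
top yellow [173. 255.] 175 med [0.568 0.389 0.031] lo [0.554 0.386 0.005] hi [0.59  0.407 0.055]
top yellow [166. 313.] 856 med [0.446 0.386 0.079] lo [0.422 0.367 0.017] hi [0.471 0.418 0.083]
top yellow [ 26. 342.] 265 med [0.4   0.636 0.119] lo [0.391 0.634 0.082] hi [0.409 0.644 0.142]
top blue [501. 298.] 324 med [ 0.459 -0.299  0.031] lo [ 0.43  -0.316  0.004] hi [ 0.489 -0.284  0.036]
top blue [521. 304.] 358 med [ 0.445 -0.341  0.03 ] lo [ 0.415 -0.352  0.004] hi [ 0.478 -0.333  0.036]
top purple [133. 222.] 536 med [0.639 0.469 0.06 ] lo [0.622 0.456 0.008] hi [0.659 0.495 0.064]
top red [350. 240.] 66 med [0.58  0.014 0.103] lo [0.568 0.008 0.081] hi [0.591 0.02  0.119]
top red [369. 258.] 35 med [ 0.542 -0.021  0.114] lo [ 0.54  -0.03   0.108] hi [ 0.547 -0.013  0.119]
scene yellow [  4. 172.] 20 med [ 0.882 -0.723  0.049] lo [ 0.876 -0.736  0.046] hi [ 0.895 -0.716  0.053]
s
[... 1529 characters left out ...]

scene reel 1551 circ [0.7348 0.2882] 0.0448 z [0.0412 0.0437 0.0464]
scene tank 203 circ [ 0.7156 -0.2971] 0.0221 z [0.1124 0.1182 0.121 ]
mat ((0.4895860552787781, -0.33674463629722595), (0.14736847579479218, 0.2468888759613037), 72.00786590576172) [[ 0.34941813 -0.36869532]
 [ 0.5842339  -0.44495595]
 [ 0.62975395 -0.30479395]
 [ 0.39493823 -0.22853333]]
case 0.018 0.03 2392 ((0.6348221302032471, -0.0297175794839859), (0.2696792483329773, 0.15377512574195862), 85.84343719482422) [ 0.549 -0.161  0.018] [0.719 0.108 0.03 ]
case 0.07 0.079 931 ((0.6388182640075684, -0.029901176691055298), (0.2504796087741852, 0.15684424340724945), 85.74374389648438) [ 0.56  -0.159  0.07 ] [0.726 0.096 0.079]
```

View pics/c1.png

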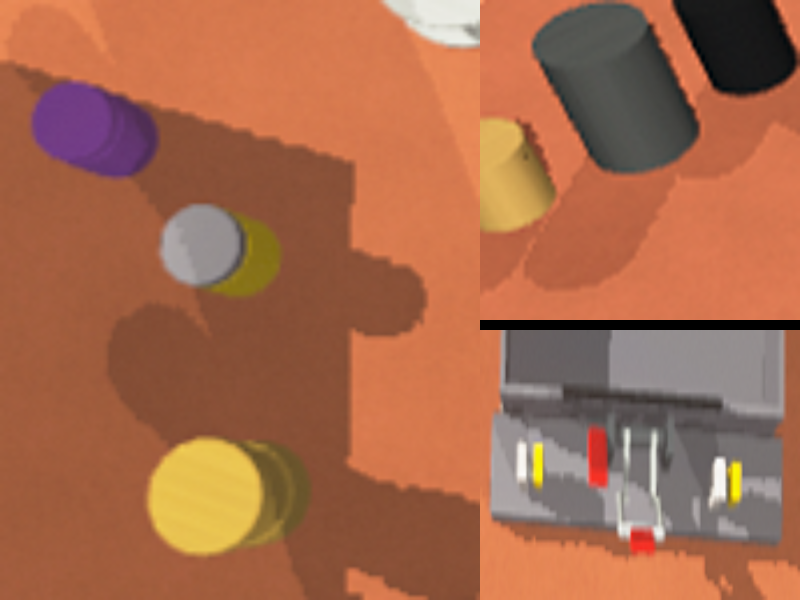

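Only one real canister: the grey-capped yellow one at world (0.576, 0.409), 62 mm high. The object at top (207,392) is 80 mm high and 58 mm across, so it's the lens. The purple one is the look-alike. The tan object at (0.9, -0.7) is about 49 mm tall with no grey cap, and out of reach. The case origin comes out at about (0.6585, -0.031) with yaw -4.2° from ledge and studs. Moving to the canister.

{"name": "step_arm", "arguments": {"increments": [{"tx": 12,"ty": 42,"az": -2.5,"claw": 1},{"tx": 12,"ty": 42,"az": -2.5,"claw": 1},{"tx": 12,"ty": 42,"az": -2.5,"claw": 1},{"tx": 12,"ty": 42,"az": -2.5,"claw": 1},{"tx": 12,"ty": 42,"az": -2.5,"claw": 1},{"tx": 12,"ty": 42,"az": -2.5,"claw": 1},{"tx": 12,"ty": 42,"az": -2.5,"claw": 1},{"tx": 12,"ty": 42,"az": -2.5,"claw": 1},{"tx": 12,"ty": 42,"az": -2.5,"claw": 1},{"tx": 12,"ty": 42,"az": -2.5,"claw": 1},{"tx": 12,"ty": 42,"az": -2.5,"claw": 1},{"tx": 12,"ty": 42,"az": -2,"claw": 1}]}}

```text
$.increments[0]: bad value
```

{"name": "step_arm", "arguments": {"increments": [{"tx": 12,"ty": 42,"claw": 1},{"tx": 12,"ty": 42,"claw": 1},{"tx": 12,"ty": 42,"claw": 1},{"tx": 12,"ty": 42,"claw": 1},{"tx": 12,"ty": 42,"claw": 1},{"tx": 12,"ty": 42,"claw": 1},{"tx": 12,"ty": 42,"claw": 1},{"tx": 12,"ty": 42,"claw": 1},{"tx": 12,"ty": 42,"claw": 1},{"tx": 12,"ty": 42,"claw": 1},{"tx": 12,"ty": 42,"claw": 1},{"tx": 10,"ty": 42,"claw": 1}]}}

```text
$.increments[0]: bad value
```

```bash
python3 - <<'E'
from h import *
st()
for n in('top','scene','wrist'):
    c=cap(n); P=pts(c)
    m=(np.hypot(P[...,0]-.576,P[...,1]-.409)<.06)&(P[...,2]>.054)&(P[...,2]<.07)&(c['depth']>0)
    q=P[m]
    if len(q)>5: e,rr=cv2.minEnclosingCircle(q[:,:2].astype(np.float32)); print(n,len(q),np.round(e,4),round(rr,4))
E
```

```text
time_s 0.25
tcp_pos [ 0.2891 -0.6097  0.2451]
eef_rot [ 1.799522e+02 -7.000000e-03 -1.546317e+02]
contact_force [ 0.9545 -0.1993  0.1557]
gripper_width 0.0877
joints [-4.81229e+01  2.05701e+01  6.60900e-01 -7.30000e-03 -7.01386e+01
 -1.65063e+01]
top 345 [0.5759 0.4074] 0.0222
scene 359 [0.576 0.411] 0.0225
```

{"name": "step_arm", "arguments": {"increments": [{"tx": 12,"ty": 42,"tz": 0,"ax": 0,"ay": 0,"az": -2.5,"claw": 1},{"tx": 12,"ty": 42,"tz": 0,"ax": 0,"ay": 0,"az": -2.5,"claw": 1},{"tx": 12,"ty": 42,"tz": 0,"ax": 0,"ay": 0,"az": -2.5,"claw": 1},{"tx": 12,"ty": 42,"tz": 0,"ax": 0,"ay": 0,"az": -2.5,"claw": 1},{"tx": 12,"ty": 42,"tz": 0,"ax": 0,"ay": 0,"az": -2.5,"claw": 1},{"tx": 12,"ty": 42,"tz": 0,"ax": 0,"ay": 0,"az": -2.5,"claw": 1},{"tx": 12,"ty": 42,"tz": 0,"ax": 0,"ay": 0,"az": -2.5,"claw": 1},{"tx": 12,"ty": 42,"tz": 0,"ax": 0,"ay": 0,"az": -2.5,"claw": 1},{"tx": 12,"ty": 42,"tz": 0,"ax": 0,"ay": 0,"az": -2.5,"claw": 1},{"tx": 12,"ty": 42,"tz": 0,"ax": 0,"ay": 0,"az": -2.5,"claw": 1},{"tx": 12,"ty": 42,"tz": 0,"ax": 0,"ay": 0,"az": -2.5,"claw": 1},{"tx": 12,"ty": 42,"tz": 0,"ax": 0,"ay": 0,"az": -2,"claw": 1}]}}

```text
time_s: 1.6
tcp_pos: [0.4333, -0.1041, 0.2461]
eef_rot: [180.0, 0.1, 175.8]
contact_force: [1.6, -1.5, -0.1]
gripper_width: 0.0874
```

{"name": "step_arm", "arguments": {"increments": [{"tx": 12,"ty": 43,"tz": 0,"ax": 0,"ay": 0,"az": 0,"claw": 1},{"tx": 12,"ty": 43,"tz": 0,"ax": 0,"ay": 0,"az": 0,"claw": 1},{"tx": 12,"ty": 43,"tz": 0,"ax": 0,"ay": 0,"az": 0,"claw": 1},{"tx": 12,"ty": 43,"tz": 0,"ax": 0,"ay": 0,"az": 0,"claw": 1},{"tx": 12,"ty": 43,"tz": 0,"ax": 0,"ay": 0,"az": 0,"claw": 1},{"tx": 12,"ty": 43,"tz": 0,"ax": 0,"ay": 0,"az": 0,"claw": 1},{"tx": 12,"ty": 43,"tz": 0,"ax": 0,"ay": 0,"az": 0,"claw": 1},{"tx": 12,"ty": 43,"tz": 0,"ax": 0,"ay": 0,"az": 0,"claw": 1},{"tx": 12,"ty": 43,"tz": 0,"ax": 0,"ay": 0,"az": 0,"claw": 1},{"tx": 12,"ty": 43,"tz": 0,"ax": 0,"ay": 0,"az": 0,"claw": 1},{"tx": 12,"ty": 43,"tz": 0,"ax": 0,"ay": 0,"az": 0,"claw": 1},{"tx": 10,"ty": 40,"tz": 0,"ax": 0,"ay": 0,"az": 0,"claw": 1}]}}

```text
time_s: 2.8
tcp_pos: [0.5755, 0.4091, 0.2454]
eef_rot: [180.0, 0.0, 175.9]
contact_force: [0.8, -0.7, 0.4]
gripper_width: 0.0876
```

```bash
python3 - <<'E'
from h import *
st()
for n in('scene','wrist'):
    c=cap(n); P=pts(c)
    m=(np.hypot(P[...,0]-.576,P[...,1]-.409)<.06)&(P[...,2]>.054)&(P[...,2]<.07)&(c['depth']>0)
    q=P[m]
    if len(q)>5: e,rr=cv2.minEnclosingCircle(q[:,:2].astype(np.float32)); print(n,len(q),np.round(e,4),round(rr,4))
E
```

```text
time_s 2.8
tcp_pos [0.5755 0.4091 0.2454]
eef_rot [1.799993e+02 4.500000e-03 1.758864e+02]
contact_force [ 0.8372 -0.738   0.4132]
gripper_width 0.0876
joints [ 5.117160e+01  2.346760e+01  5.086200e+00  3.500000e-03 -7.161540e+01
 -1.452863e+02]
scene 362 [0.5759 0.4112] 0.0221
wrist 1822 [0.575  0.4094] 0.0215
```

{"name": "step_arm", "arguments": {"increments": [{"tx": 0,"ty": 0,"tz": -45,"ax": 0,"ay": 0,"az": 0,"claw": 1},{"tx": 0,"ty": 0,"tz": -45,"ax": 0,"ay": 0,"az": 0,"claw": 1},{"tx": 0,"ty": 0,"tz": -45,"ax": 0,"ay": 0,"az": 0,"claw": 1},{"tx": 0,"ty": 0,"tz": -35,"ax": 0,"ay": 0,"az": 0,"claw": 1},{"tx": 0,"ty": 0,"tz": -28,"ax": 0,"ay": 0,"az": 0,"claw": 1},{"tx": 0,"ty": 0,"tz": 0,"ax": 0,"ay": 0,"az": 0,"claw": -1},{"tx": 0,"ty": 0,"tz": 0,"ax": 0,"ay": 0,"az": 0,"claw": -1},{"tx": 0,"ty": 0,"tz": 0,"ax": 0,"ay": 0,"az": 0,"claw": -1},{"tx": 0,"ty": 0,"tz": 0,"ax": 0,"ay": 0,"az": 0,"claw": -1},{"tx": 0,"ty": 0,"tz": 0,"ax": 0,"ay": 0,"az": 0,"claw": -1},{"tx": 0,"ty": 0,"tz": 0,"ax": 0,"ay": 0,"az": 0,"claw": -1},{"tx": 0,"ty": 0,"tz": 0,"ax": 0,"ay": 0,"az": 0,"claw": -1}], "newtons": 20}}

```text
time_s: 4.1
tcp_pos: [0.5757, 0.4078, 0.0487]
eef_rot: [179.9, 0.1, 175.9]
contact_force: [-0.8, 0.4, 4.5]
gripper_width: 0.0436
```

{"name": "step_arm", "arguments": {"increments": [{"tx": 0,"ty": 0,"tz": 40,"ax": 0,"ay": 0,"az": 0,"claw": -1},{"tx": 0,"ty": 0,"tz": 48,"ax": 0,"ay": 0,"az": 0,"claw": -1},{"tx": 0,"ty": 0,"tz": 48,"ax": 0,"ay": 0,"az": 0,"claw": -1},{"tx": 0,"ty": 0,"tz": 48,"ax": 0,"ay": 0,"az": 0,"claw": -1},{"tx": 7,"ty": -35,"tz": 0,"ax": 0,"ay": 0,"az": 0,"claw": -1},{"tx": 9,"ty": -44,"tz": 0,"ax": 0,"ay": 0,"az": 0,"claw": -1},{"tx": 9,"ty": -44,"tz": 0,"ax": 0,"ay": 0,"az": 0,"claw": -1},{"tx": 9,"ty": -44,"tz": 0,"ax": 0,"ay": 0,"az": 0,"claw": -1},{"tx": 9,"ty": -44,"tz": 0,"ax": 0,"ay": 0,"az": 0,"claw": -1},{"tx": 9,"ty": -44,"tz": 0,"ax": 0,"ay": 0,"az": 0,"claw": -1},{"tx": 9,"ty": -44,"tz": 0,"ax": 0,"ay": 0,"az": 0,"claw": -1},{"tx": 9,"ty": -44,"tz": 0,"ax": 0,"ay": 0,"az": 0,"claw": -1}]}}

```text
time_s: 5.3
tcp_pos: [0.6449, 0.0623, 0.2314]
eef_rot: [-180.0, -0.0, 175.9]
contact_force: [1.2, -0.1, -0.2]
gripper_width: 0.0436
```

{"name": "step_arm", "arguments": {"increments": [{"tx": 9,"ty": -44,"tz": 0,"ax": 0,"ay": 0,"az": 0,"claw": -1},{"tx": 9,"ty": -44,"tz": 0,"ax": 0,"ay": 0,"az": 0,"claw": -1},{"tx": 0,"ty": -7,"tz": 0,"ax": 0,"ay": 0,"az": 0,"claw": -1},{"tx": 0,"ty": 0,"tz": 0,"ax": 0,"ay": 0,"az": 0,"claw": -1}]}}

```text
time_s: 5.7
tcp_pos: [0.6628, -0.0327, 0.231]
eef_rot: [-180.0, -0.1, 175.7]
contact_force: [0.8, 0.7, -1.5]
gripper_width: 0.0432
```

```bash
python3 - <<'E'
from h import *
st()
for n in('scene','top'):
    c=cap(n); P=pts(c); ok=c['depth']>0
    for z0,z1 in((.018,.03),(.069,.079)):
        q=P[ok&(P[...,2]>z0)&(P[...,2]<z1)&(np.abs(P[...,1]+.03)<.14)&(P[...,0]>.53)&(P[...,0]<.74)]
        print(n,z0,len(q),cv2.minAreaRect(q[:,:2].astype(np.float32)))
    cv2.imwrite('pics/%s_a.png'%n,c['image'])
E
```

```text
time_s 5.7
tcp_pos [ 0.6628 -0.0327  0.231 ]
eef_rot [-1.799913e+02 -7.270000e-02  1.756994e+02]
contact_force [ 0.8126  0.7201 -1.4739]
gripper_width 0.0432
joints [ 1.396820e+01  2.002550e+01 -2.015000e+00 -1.570000e-02 -6.803110e+01
 -1.082629e+02]
scene 0.018 842 ((0.6372680068016052, -0.022628173232078552), (0.2599002718925476, 0.1594480574131012), 85.64469909667969)
scene 0.069 569 ((0.643263041973114, -0.02713260054588318), (0.2541324496269226, 0.16567757725715637), 85.53437805175781)
top 0.018 2186 ((0.6311691999435425, -0.03171128034591675), (0.2693942189216614, 0.1527089625597), 84.13273620605469)
top 0.069 674 ((0.6331860423088074, -0.02656155824661255), (0.2568531930446625, 0.1420770138502121), 81.13423156738281)
```

View pics/scene_a.png

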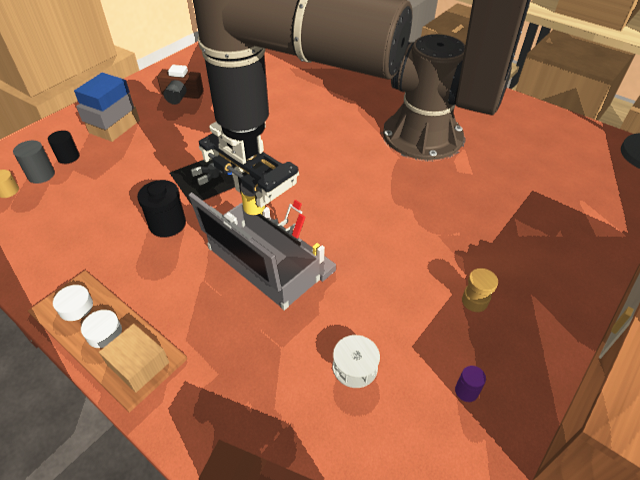

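Only the purple look-alike (470,383) and the lens (480,287) remain on the right. The canister is in the gripper above the case. Lowering it in.

{"name": "step_arm", "arguments": {"increments": [{"tx": -7,"ty": 2,"tz": -30,"ax": 0,"ay": 0,"az": 0,"claw": -1},{"tx": 0,"ty": 0,"tz": -40,"ax": 0,"ay": 0,"az": 0,"claw": -1},{"tx": 0,"ty": 0,"tz": -40,"ax": 0,"ay": 0,"az": 0,"claw": -1},{"tx": 0,"ty": 0,"tz": -30,"ax": 0,"ay": 0,"az": 0,"claw": -1},{"tx": 0,"ty": 0,"tz": -20,"ax": 0,"ay": 0,"az": 0,"claw": -1},{"tx": 0,"ty": 0,"tz": -15,"ax": 0,"ay": 0,"az": 0,"claw": -1},{"tx": 0,"ty": 0,"tz": -2,"ax": 0,"ay": 0,"az": 0,"claw": -1},{"tx": 0,"ty": 0,"tz": 0,"ax": 0,"ay": 0,"az": 0,"claw": -1}]}}

```text
time_s: 6.6
tcp_pos: [0.6565, -0.0281, 0.055]
eef_rot: [-180.0, 0.0, 175.9]
contact_force: [0.6, -0.5, -0.7]
gripper_width: 0.0433
```

{"name": "step_arm", "arguments": {"increments": [{"tx": 0,"ty": 0,"tz": -1,"ax": 0,"ay": 0,"az": 0,"claw": 0.5},{"tx": 0,"ty": 0,"tz": 0,"ax": 0,"ay": 0,"az": 0,"claw": 0.5},{"tx": 0,"ty": 0,"tz": 0,"ax": 0,"ay": 0,"az": 0,"claw": 0.5},{"tx": 0,"ty": 0,"tz": 0,"ax": 0,"ay": 0,"az": 0,"claw": 0.5},{"tx": 0,"ty": 0,"tz": 30,"ax": 0,"ay": 0,"az": 0,"claw": 0.5},{"tx": 0,"ty": 0,"tz": 45,"ax": 0,"ay": 0,"az": 0,"claw": 0.5},{"tx": 0,"ty": 0,"tz": 45,"ax": 0,"ay": 0,"az": 0,"claw": -1},{"tx": 0,"ty": 0,"tz": 45,"ax": 0,"ay": 0,"az": 0,"claw": -1},{"tx": 0,"ty": 0,"tz": 30,"ax": 0,"ay": 0,"az": 0,"claw": -1},{"tx": 34,"ty": -19,"tz": 10,"ax": 0,"ay": 0,"az": 0,"claw": -1},{"tx": 34,"ty": -18,"tz": 0,"ax": 0,"ay": 0,"az": 0,"claw": -1},{"tx": 34,"ty": -18,"tz": 0,"ax": 0,"ay": 0,"az": 0,"claw": -1}]}}

```text
time_s: 7.8
tcp_pos: [0.7594, -0.0844, 0.2603]
eef_rot: [180.0, 0.1, 175.9]
contact_force: [0.8, 0.0, -0.2]
gripper_width: 0.0233
```

```bash
python3 - <<'E'
from h import *
st()
t=cap('top'); s=cap('scene'); w=cap('wrist')
P=pts(t); print('top view can cap', [np.round(np.median(P[(t['depth']>0)&(np.hypot(P[...,0]-.656,P[...,1]+.03)<.02)],0),3)])
P=pts(s); q=P[(s['depth']>0)&(P[...,2]>.1)&(P[...,2]<.25)&(P[...,0]>.70)&(P[...,0]<.78)&(P[...,1]>.0)&(P[...,1]<.09)]
print('lid', np.round(np.percentile(q,[2,50,98],0),3))
o=np.zeros((600,800,3),np.uint8)
o[:,:500]=cv2.resize(s['image'][110:350,130:330],(500,600)); o[:300,500:]=cv2.resize(t['image'][140:270,290:440],(300,300)); o[300:,500:]=cv2.resize(w['image'],(300,300))
cv2.imwrite('pics/c2.png',o)
E
```

```text
time_s 7.8
tcp_pos [ 0.7594 -0.0844  0.2603]
eef_rot [1.799658e+02 1.385000e-01 1.758954e+02]
contact_force [ 0.8159  0.0119 -0.2207]
gripper_width 0.0233
joints [ 8.192300e+00  2.857890e+01  1.514540e+01 -4.100000e-03 -7.642390e+01
 -1.022959e+02]
top view can cap [array([nan, nan, nan])]
lid [[0.731 0.002 0.103]
 [0.737 0.047 0.159]
 [0.742 0.089 0.191]]
  return _methods._mean(a, axis=axis, dtype=dtype,
  ret = um.true_divide(
```

View pics/c2.png

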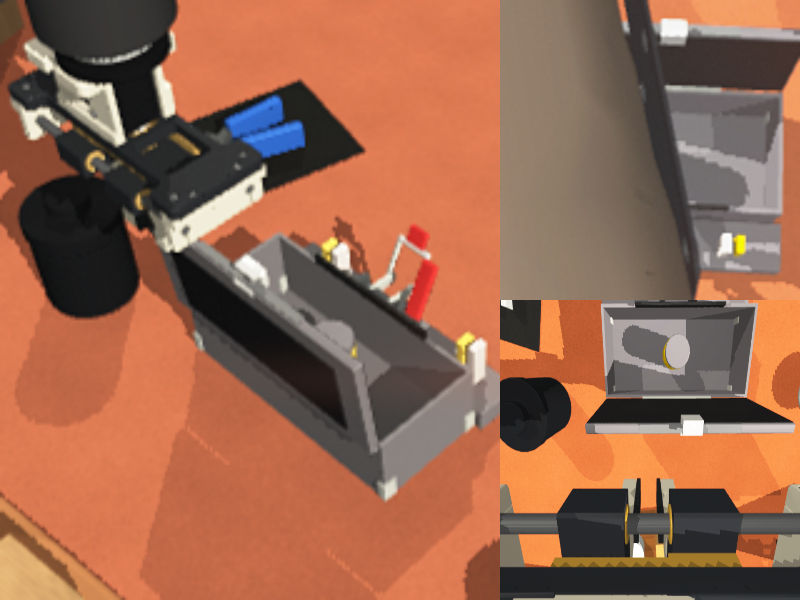

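The wrist inset shows the canister standing in the case at (677,352). Now swinging the lid shut from behind with the closed fingers.

{"name": "step_arm", "arguments": {"increments": [{"tx": 0,"ty": 0,"tz": -35,"ax": 0,"ay": 0,"az": 0,"claw": -1},{"tx": 0,"ty": 0,"tz": -34,"ax": 0,"ay": 0,"az": 0,"claw": -1},{"tx": -12,"ty": 1,"tz": 0,"ax": 0,"ay": 0,"az": 0,"claw": -1},{"tx": -9,"ty": 0.5,"tz": 2,"ax": 0,"ay": 0,"az": 0,"claw": -1},{"tx": -9,"ty": 0.5,"tz": 1.5,"ax": 0,"ay": 0,"az": 0,"claw": -1},{"tx": -13,"ty": 1,"tz": 0,"ax": 0,"ay": 0,"az": 0,"claw": -1},{"tx": -13,"ty": 1,"tz": -0.5,"ax": 0,"ay": 0,"az": 0,"claw": -1},{"tx": -12.5,"ty": 1,"tz": -3.5,"ax": 0,"ay": 0,"az": 0,"claw": -1}]}}

```text
time_s: 8.75
tcp_pos: [0.6905, -0.0788, 0.1922]
eef_rot: [180.0, 0.3, 175.9]
contact_force: [3.4, -0.6, 1.0]
gripper_width: 0.0004
```

{"name": "step_arm", "arguments": {"increments": [{"tx": -12.5,"ty": 1,"tz": -4,"ax": 0,"ay": 0,"az": 0,"claw": -1},{"tx": -11,"ty": 1,"tz": -6.5,"ax": 0,"ay": 0,"az": 0,"claw": -1},{"tx": -11,"ty": 1,"tz": -7,"ax": 0,"ay": 0,"az": 0,"claw": -1},{"tx": -9,"ty": 0.5,"tz": -9.5,"ax": 0,"ay": 0,"az": 0,"claw": -1},{"tx": -9,"ty": 0.5,"tz": -9.5,"ax": 0,"ay": 0,"az": 0,"claw": -1},{"tx": -6.5,"ty": 0.5,"tz": -11.5,"ax": 0,"ay": 0,"az": 0,"claw": -1},{"tx": -6.5,"ty": 0.5,"tz": -11.5,"ax": 0,"ay": 0,"az": 0,"claw": -1},{"tx": -2.5,"ty": 0,"tz": -8.5,"ax": 0,"ay": 0,"az": 0,"claw": -1},{"tx": -2,"ty": 0,"tz": -8.5,"ax": 0,"ay": 0,"az": 0,"claw": -1},{"tx": 0,"ty": 0,"tz": 0,"ax": 0,"ay": 0,"az": 0,"claw": -1}]}}

```text
time_s: 9.75
tcp_pos: [0.6193, -0.0738, 0.1114]
eef_rot: [-180.0, -0.1, 175.9]
contact_force: [0.5, -0.4, 1.0]
gripper_width: 0.0006
```

{"name": "step_arm", "arguments": {"increments": [{"tx": 0,"ty": 0,"tz": -2,"ax": 0,"ay": 0,"az": 0,"claw": -1},{"tx": 0,"ty": 0,"tz": -2,"ax": 0,"ay": 0,"az": 0,"claw": -1},{"tx": 0,"ty": 0,"tz": 0,"ax": 0,"ay": 0,"az": 0,"claw": -1}]}}

```text
time_s: 10.05
tcp_pos: [0.6194, -0.0739, 0.1088]
eef_rot: [-180.0, -0.1, 175.9]
contact_force: [-2.6, 1.6, 3.3]
gripper_width: 0.0005
```

```bash
python3 - <<'E'
from h import *
c=cap('scene'); w=cap('wrist')
P=pts(c); q=P[(c['depth']>0)&(P[...,2]>.05)&(P[...,2]<.2)&(P[...,0]>.61)&(P[...,0]<.72)&(P[...,1]>.02)&(P[...,1]<.09)]
e=(q[:,:2]-[.6585,-.031])@np.array([.9973,-.0732]);
for x in range(-60,60,15):
    m=np.abs(e*1000-x)<6; print(x,m.sum(),np.round(np.median(q[m,2]),4))
h=cv2.cvtColor(w['image'],cv2.COLOR_BGR2HSV)
o=np.zeros((480,800,3),np.uint8); o[:,:400]=cv2.resize(c['image'][120:320,150:317],(400,480)); o[:,400:]=cv2.resize(w['image'],(400,480))
cv2.imwrite('pics/c3.png',o)
E
```

```text
-60 12 0.088
-45 160 0.0888
-30 171 0.09
-15 170 0.0892
0 155 0.0891
15 156 0.0879
30 151 0.0879
45 176 0.0859
```

View pics/c3.png

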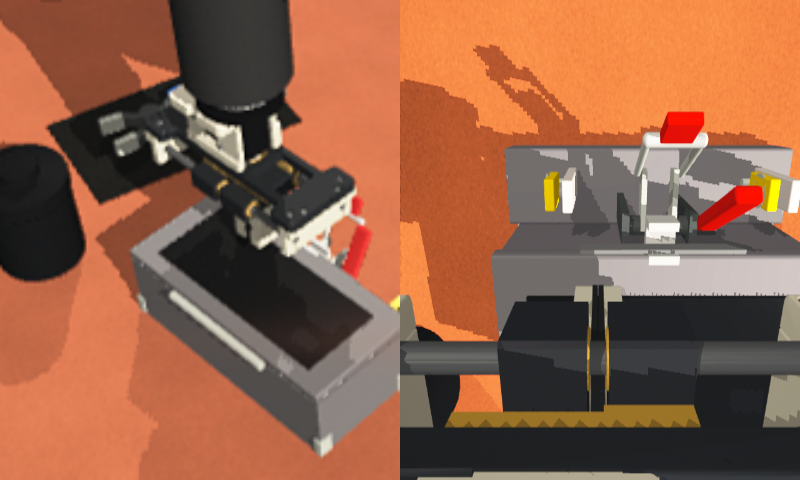

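The lid is down on its gasket, with the front outer face about 2–3 mm above the closed height while pressed. The bail tab is at (683,127) in the combined picture, in front of the keeper. Going round to the front to push the tab.

{"name": "step_arm", "arguments": {"increments": [{"tx": 0,"ty": 0,"tz": 45,"ax": 0,"ay": 0,"az": 0,"claw": -1},{"tx": 0,"ty": 0,"tz": 46,"ax": 0,"ay": 0,"az": 0,"claw": -1},{"tx": -35,"ty": 18.5,"tz": 0,"ax": 0,"ay": 0,"az": 0,"claw": -1},{"tx": -35,"ty": 18.5,"tz": 0,"ax": 0,"ay": 0,"az": 0,"claw": -1},{"tx": -35.4,"ty": 18.5,"tz": 0,"ax": 0,"ay": 0,"az": 0,"claw": -1},{"tx": 0,"ty": 0,"tz": -40,"ax": 0,"ay": 0,"az": 0,"claw": -1},{"tx": 0,"ty": 0,"tz": -36,"ax": 0,"ay": 0,"az": 0,"claw": -1},{"tx": 0,"ty": 0,"tz": 0,"ax": 0,"ay": 0,"az": 0,"claw": -1}]}}

```text
time_s: 10.95
tcp_pos: [0.5112, -0.0189, 0.1199]
eef_rot: [-179.9, -0.4, 175.8]
contact_force: [-0.5, -1.1, 0.1]
gripper_width: 0.0005
```

```bash
python3 - <<'E'
from h import *
st()
c=cap('scene'); P=pts(c); ok=c['depth']>0
q=P[ok&(P[...,2]>.05)&(P[...,2]<.2)&(P[...,0]>.6)&(P[...,0]<.72)&(P[...,1]>-.13)&(P[...,1]<.09)]
d=q[:,:2]-[.6585,-.031]; e=d@np.array([.9973,-.0732]); f=d@np.array([.0732,.9973])
for x in range(-60,60,15):
    m=np.abs(e*1000-x)<6; print(x,m.sum(),np.round(np.median(q[m,2]),4))
k=ok&(P[...,2]>.08)&(P[...,2]<.14)
d=P[...,:2]-[.6585,-.031]; E_=d@np.array([.9973,-.0732]); F=d@np.array([.0732,.9973])
h=cv2.cvtColor(c['image'],cv2.COLOR_BGR2HSV)
red=cv2.inRange(h,(0,200,90),(3,255,255))>0
for nm,m in(('tab',red&(np.abs(F)<.02)&ok),('lever',red&(F>.025)&(F<.06)&ok),('keeper',ok&(h[...,1]<40)&(np.abs(F)<.02)&(E_>-.09)&(E_<-.03)&(P[...,2]>.07)&(P[...,2]<.13))):
    print(nm,m.sum(),[np.round(np.percentile(a[m],[3,50,97])*1000,1) for a in(E_,F,P[...,2])] if m.sum() else '')
cv2.imwrite('pics/c4.png',cv2.resize(c['image'][140:300,200:360],(640,640)))
E
```

```text
time_s 10.95
tcp_pos [ 0.5112 -0.0189  0.1199]
eef_rot [-179.8873   -0.3955  175.8386]
contact_force [-0.4695 -1.119   0.1369]
gripper_width 0.0005
joints [ 1.985350e+01  1.246180e+01 -2.901740e+01 -7.700000e-02 -4.892790e+01
 -1.139636e+02]
-60 119 0.0895
-45 378 0.0897
-30 419 0.0909
-15 436 0.0902
0 435 0.0897
15 451 0.089
30 449 0.0885
45 493 0.0862
tab 40 [array([-116.9, -113.9, -109.8]), array([-5.7,  1.8,  9.9]), array([103. , 109. , 116.3])]
lever 97 [array([-92.6, -81.3, -70.7]), array([33.2, 39.6, 46.2]), array([ 79.8,  99.8, 116.3])]
keeper 215 [array([-71.6, -48.6, -31.6]), array([-18.6,   1.7,  18.1]), array([78.9, 89.3, 93.1])]
```

View pics/c4.png

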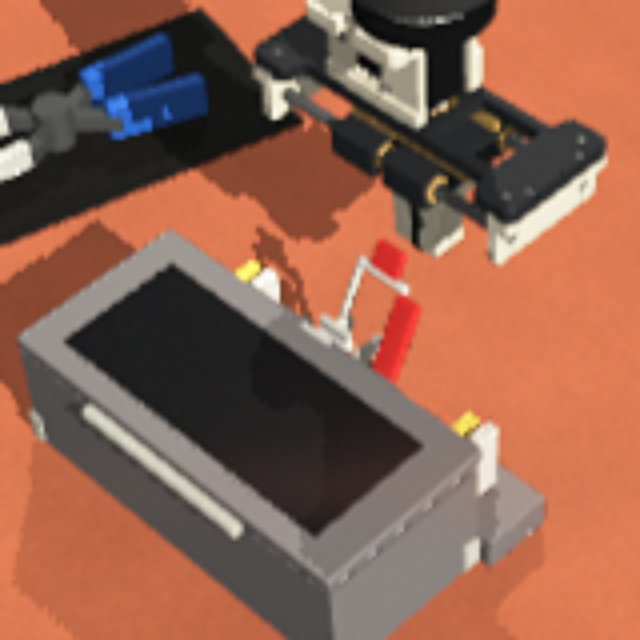

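{"name": "step_arm", "arguments": {"increments": [{"tx": 9,"ty": -0.5,"tz": 1,"ax": 0,"ay": 0,"az": 0,"claw": -1},{"tx": 9,"ty": -0.7,"tz": 2,"ax": 0,"ay": 0,"az": 0,"claw": -1},{"tx": 9,"ty": -0.7,"tz": 3,"ax": 0,"ay": 0,"az": 0,"claw": -1},{"tx": 8,"ty": -0.6,"tz": 3,"ax": 0,"ay": 0,"az": 0,"claw": -1},{"tx": 8,"ty": -0.6,"tz": 3,"ax": 0,"ay": 0,"az": 0,"claw": -1},{"tx": 8,"ty": -0.6,"tz": 1,"ax": 0,"ay": 0,"az": 0,"claw": -1},{"tx": 0,"ty": 0,"tz": 0,"ax": 0,"ay": 0,"az": 0,"claw": -1}]}}

```text
time_s: 11.7
tcp_pos: [0.5665, -0.0221, 0.1367]
eef_rot: [180.0, 0.0, 175.9]
contact_force: [0.1, -0.0, -0.7]
gripper_width: 0.0001
```

```bash
cat > lat.py <<'E'
from h import *
O=np.array([.6585,-.031])
def look(n,save=None):
    c=cap(n,save); P=pts(c); ok=c['depth']>0
    d=P[...,:2]-O; E_=d@np.array([.9973,-.0732]); F=d@np.array([.0732,.9973])
    h=cv2.cvtColor(c['image'],cv2.COLOR_BGR2HSV); red=(cv2.inRange(h,(0,200,60),(3,255,255))>0)&ok&(abs(E_+.05)<.1)&(P[...,2]>.02)
    q=ok&(P[...,2]>.05)&(P[...,2]<.12)&(abs(F-.08)<.03)&(abs(E_+.045)<.006)
    for nm,m in(('tab',red&(np.abs(F)<.02)),('lever',red&(F>.025)&(F<.06)),('lidz',q)):
        print(n,nm,m.sum(),[np.round(np.percentile(a[m],[3,50,97])*1000,1) for a in(E_,F,P[...,2])] if m.sum() else '')
    return c
E
python3 - <<'E'
from lat import *
st(); look('scene'); look('wrist'); look('top')
E
```

```text
time_s 11.7
tcp_pos [ 0.5665 -0.0221  0.1367]
eef_rot [1.79997e+02 3.88000e-02 1.75859e+02]
contact_force [ 0.1225 -0.0275 -0.6608]
gripper_width 0.0001
joints [ 1.754440e+01  1.591400e+01 -2.149270e+01  1.460000e-02 -5.255610e+01
 -1.116942e+02]
scene tab 11 [array([-71.3, -66.5, -65. ]), array([-4.8,  6.8, 11.4]), array([106.4, 112.9, 115.4])]
scene lever 94 [array([-91.6, -80.9, -71.2]), array([33.5, 40.1, 45.9]), array([ 78.7,  97.8, 116.1])]
scene lidz 106 [array([-50.5, -45.2, -39.6]), array([ 52.1,  79.5, 107.7]), array([87.1, 89.5, 92.2])]
wrist tab 46 [array([-131.7,  -68. ,  -63.9]), array([ 1.5,  2. , 19.6]), array([ 98.7, 102.8, 193.6])]
wrist lever 236 [array([-95.9, -94.6, -74.5]), array([31.1, 35. , 45.7]), array([ 78.2, 116.5, 118.6])]
wrist lidz 0 
top tab 0 
top lever 0 
top lidz 0
```

{"name": "step_arm", "arguments": {"increments": [{"tx": 8,"ty": -0.6,"tz": 0,"ax": 0,"ay": 0,"az": 0,"claw": -1},{"tx": 0,"ty": 0,"tz": 0,"ax": 0,"ay": 0,"az": 0,"claw": -1},{"tx": -30,"ty": 2,"tz": 0,"ax": 0,"ay": 0,"az": 0,"claw": -1},{"tx": -40,"ty": 3,"tz": 20,"ax": 0,"ay": 0,"az": 0,"claw": -1},{"tx": -30,"ty": 2,"tz": 30,"ax": 0,"ay": 0,"az": 0,"claw": -1}]}}

```text
time_s: 12.35
tcp_pos: [0.4702, -0.0162, 0.185]
eef_rot: [-179.9, -0.3, 175.8]
contact_force: [1.3, -0.0, 1.6]
gripper_width: 0.0002
```

```bash
python3 - <<'E'
from lat import *
st(); s=look('scene'); look('wrist'); t=look('top')
o=np.zeros((400,800,3),np.uint8)
o[:,:400]=cv2.resize(s['image'][175:265,250:340],(400,400),interpolation=cv2.INTER_CUBIC); o[:,400:]=cv2.resize(t['image'][210:280,320:390],(400,400),interpolation=cv2.INTER_CUBIC)
cv2.imwrite('pics/c5.png',o)
E
```

```text
time_s 12.35
tcp_pos [ 0.4702 -0.0162  0.185 ]
eef_rot [-179.9036   -0.2836  175.829 ]
contact_force [ 1.2624 -0.0321  1.6103]
gripper_width 0.0002
joints [ 2.205320e+01  4.217400e+00 -2.909240e+01 -4.630000e-02 -5.698720e+01
 -1.161987e+02]
scene tab 24 [array([-58.7, -51.7, -47. ]), array([-6.5,  4.6,  9.7]), array([ 91.7,  96.2, 100.8])]
scene lever 95 [array([-91.2, -81.2, -70.5]), array([33.2, 40. , 46.6]), array([ 80.7,  98.3, 116.8])]
scene lidz 111 [array([-50.4, -45.4, -40.1]), array([ 52.4,  81.3, 108.5]), array([87.6, 90.2, 92.9])]
wrist tab 209 [array([-61.7, -58.9, -56. ]), array([-7.2,  0.6,  7.5]), array([92.2, 94.5, 97.1])]
wrist lever 0 
wrist lidz 0 
top tab 61 [array([-60.4, -54.9, -49.5]), array([-7.6,  0.4,  8.4]), array([ 91.1,  97.3, 102.6])]
top lever 67 [array([-93.6, -82. , -70.3]), array([33.2, 39.2, 45.2]), array([ 81.1, 104.8, 119.8])]
top lidz 174 [array([-50.6, -45.1, -39.4]), array([ 50.9,  80.5, 108.3]), array([88.8, 91.7, 94.1])]
```

View pics/c5.png

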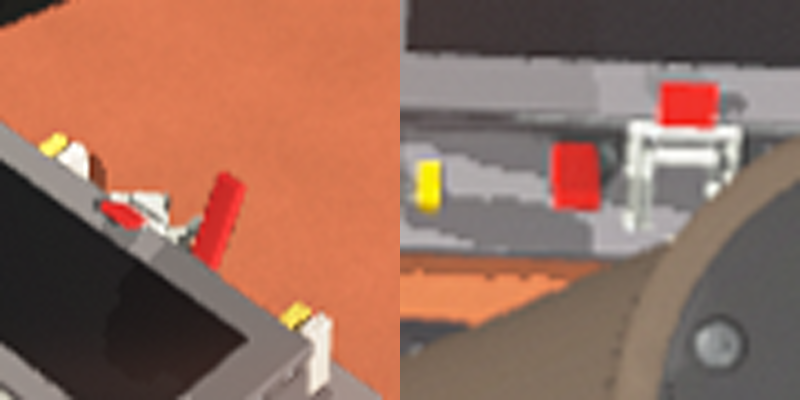

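In both views the bail's cross bar lies on the lid side of the keeper's lip, with the tab at (689,105) in the top crop. Now pressing the lever down with the closed fingers at case y of about 45 mm.

{"name": "step_arm", "arguments": {"increments": [{"tx": 40,"ty": 12,"tz": 0,"ax": 0,"ay": 0,"az": 0,"claw": -1},{"tx": 40,"ty": 12,"tz": 0,"ax": 0,"ay": 0,"az": 0,"claw": -1},{"tx": 40,"ty": 11.5,"tz": 0,"ax": 0,"ay": 0,"az": 0,"claw": -1},{"tx": 0,"ty": 0,"tz": -30,"ax": 0,"ay": 0,"az": 0,"claw": -1},{"tx": 0,"ty": 0,"tz": -22,"ax": 0,"ay": 0,"az": 0,"claw": -1},{"tx": -10,"ty": 0.7,"tz": -4,"ax": 0,"ay": 0,"az": 0,"claw": -1},{"tx": -9,"ty": 0.7,"tz": -5,"ax": 0,"ay": 0,"az": 0,"claw": -1},{"tx": -6,"ty": 0.4,"tz": -7,"ax": 0,"ay": 0,"az": 0,"claw": -1},{"tx": -5.5,"ty": 0.4,"tz": -7,"ax": 0,"ay": 0,"az": 0,"claw": -1},{"tx": -3,"ty": 0.2,"tz": -6,"ax": 0,"ay": 0,"az": 0,"claw": -1},{"tx": -2,"ty": 0.2,"tz": -7,"ax": 0,"ay": 0,"az": 0,"claw": -1}]}}

```text
time_s: 13.6
tcp_pos: [0.5569, 0.0225, 0.0988]
eef_rot: [180.0, -0.0, 175.9]
contact_force: [-2.6, 0.9, 4.3]
gripper_width: 0.0006
```

```bash
python3 - <<'E'
from lat import *
st(); look('scene'); look('wrist')
E
```

```text
time_s 13.6
tcp_pos [0.5569 0.0225 0.0988]
eef_rot [ 1.799819e+02 -1.000000e-02  1.758706e+02]
contact_force [-2.5598  0.9076  4.3229]
gripper_width 0.0006
joints [ 2.242410e+01  1.765740e+01 -2.499880e+01 -2.800000e-02 -4.734480e+01
 -1.165345e+02]
scene tab 12 [array([-64. , -59.1, -56.3]), array([-4. ,  6.3, 11.9]), array([87.7, 96. , 98.4])]
scene lever 22 [array([-97.2, -90.9, -85. ]), array([35.5, 39.4, 45.4]), array([68.7, 73. , 77.8])]
scene lidz 112 [array([-50.8, -45.9, -39.5]), array([ 51.5,  80.5, 108.3]), array([84.3, 87. , 89.7])]
wrist tab 0 
wrist lever 822 [array([-124.1, -119.7,  -90.2]), array([32. , 40.3, 46.2]), array([74.2, 79. , 80.7])]
wrist lidz 0
```

{"name": "step_arm", "arguments": {"increments": [{"tx": 0,"ty": 0,"tz": -5,"ax": 0,"ay": 0,"az": 0,"claw": -1},{"tx": 0,"ty": 0,"tz": -5,"ax": 0,"ay": 0,"az": 0,"claw": -1},{"tx": 0,"ty": 0,"tz": -5,"ax": 0,"ay": 0,"az": 0,"claw": -1},{"tx": 0,"ty": 0,"tz": -5,"ax": 0,"ay": 0,"az": 0,"claw": -1},{"tx": 0,"ty": 0,"tz": -4,"ax": 0,"ay": 0,"az": 0,"claw": -1},{"tx": 0,"ty": 0,"tz": -3,"ax": 0,"ay": 0,"az": 0,"claw": -1},{"tx": 0,"ty": 0,"tz": 0,"ax": 0,"ay": 0,"az": 0,"claw": -1}]}}

```text
time_s: 14.4
tcp_pos: [0.5583, 0.0225, 0.0712]
eef_rot: [180.0, 0.0, 175.9]
contact_force: [0.5, 0.8, 2.0]
gripper_width: 0.0006
```

{"name": "step_arm", "arguments": {"increments": [{"tx": 0,"ty": 0,"tz": -2,"ax": 0,"ay": 0,"az": 0,"claw": -1},{"tx": 0,"ty": 0,"tz": -2,"ax": 0,"ay": 0,"az": 0,"claw": -1},{"tx": 0,"ty": 0,"tz": 0,"ax": 0,"ay": 0,"az": 0,"claw": -1}]}}

```text
time_s: 14.7
tcp_pos: [0.5588, 0.0226, 0.0688]
eef_rot: [180.0, 0.1, 175.9]
contact_force: [-2.6, 0.4, 13.9]
gripper_width: 0.0011
```

```bash
python3 - <<'E'
from lat import *
look('scene'); look('wrist')
E
```

```text
scene tab 35 [array([-69.6, -66. , -63.5]), array([-6. ,  3.4, 11.5]), array([82.8, 92. , 97. ])]
scene lever 19 [array([-92. , -84.4, -78.9]), array([36.4, 45.5, 48.8]), array([49.5, 56.4, 60.1])]
scene lidz 110 [array([-50.7, -45.7, -39.3]), array([ 52. ,  80.8, 108.5]), array([82.6, 85.7, 87.8])]
wrist tab 0 
wrist lever 721 [array([-115.1, -110.9,  -88.5]), array([32. , 40.8, 46.2]), array([36.1, 39.7, 56. ])]
wrist lidz 0
```

{"name": "step_arm", "arguments": {"increments": [{"tx": 0,"ty": 0,"tz": -1,"ax": 0,"ay": 0,"az": 0,"claw": -1},{"tx": 0,"ty": 0,"tz": 0,"ax": 0,"ay": 0,"az": 0,"claw": -1},{"tx": 0,"ty": 0,"tz": 40,"ax": 0,"ay": 0,"az": 0,"claw": -1},{"tx": 0,"ty": 0,"tz": 48,"ax": 0,"ay": 0,"az": 0,"claw": -1},{"tx": 0,"ty": 0,"tz": 48,"ax": 0,"ay": 0,"az": 0,"claw": -1},{"tx": 0,"ty": 0,"tz": 48,"ax": 0,"ay": 0,"az": 0,"claw": -1},{"tx": 0,"ty": -46,"tz": 0,"ax": 0,"ay": 0,"az": -2,"claw": -1},{"tx": 0,"ty": -46,"tz": 0,"ax": 0,"ay": 0,"az": -2,"claw": 1},{"tx": 0,"ty": -46,"tz": 0,"ax": 0,"ay": 0,"az": -2,"claw": 1},{"tx": 0,"ty": -46,"tz": 0,"ax": 0,"ay": 0,"az": -2,"claw": 1},{"tx": 0,"ty": -46,"tz": 0,"ax": 0,"ay": 0,"az": -2,"claw": 1},{"tx": 0,"ty": -46,"tz": 0,"ax": 0,"ay": 0,"az": -2,"claw": 1}]}}

```text
time_s: 16.0
tcp_pos: [0.5572, -0.2552, 0.2499]
eef_rot: [180.0, -0.1, 163.8]
contact_force: [0.7, 0.9, 0.0]
gripper_width: 0.0351
```

{"name": "step_arm", "arguments": {"increments": [{"tx": 0,"ty": -48,"tz": 0,"ax": 0,"ay": 0,"az": -0.8,"claw": 1},{"tx": 0,"ty": -48,"tz": 0,"ax": 0,"ay": 0,"az": 0,"claw": 1},{"tx": 0,"ty": 0,"tz": 0,"ax": 0,"ay": 0,"az": 0,"claw": 1},{"tx": 0,"ty": 0,"tz": 0,"ax": 0,"ay": 0,"az": 0,"claw": 1}]}}

```text
time_s: 16.4
tcp_pos: [0.5569, -0.3507, 0.249]
eef_rot: [180.0, -0.1, 162.9]
contact_force: [0.6, -0.2, 0.5]
gripper_width: 0.067
```

```bash
python3 - <<'E'
from lat import *
st(); s=look('scene'); look('top')
w=cap('wrist'); P=pts(w); ok=w['depth']>0
h=cv2.cvtColor(w['image'],cv2.COLOR_BGR2HSV)
# pliers points: inside mat, z .012-.05
m=ok&(P[...,2]>.012)&(P[...,2]<.045)&(np.hypot(P[...,0]-.49,P[...,1]+.337)<.13)
q=P[m][:,:2].astype(np.float32); R=cv2.minAreaRect(q); print('pliers',len(q),R,np.round(cv2.boxPoints(R),4).tolist())
b=cv2.inRange(h,(100,120,40),(125,255,255))>0
k,l,ss,ce=cv2.connectedComponentsWithStats((b&ok&(P[...,2]>.022)).astype(np.uint8))
for i in range(1,k):
    if ss[i,4]>60:
        q=P[l==i]; rr=cv2.minAreaRect(q[:,:2].astype(np.float32)); print('handle',len(q),np.round(rr[0],4),np.round(rr[1],4),round(rr[2],2),np.round(np.percentile(q[:,2],[3,50,97]),4))
# mat: dark & low
d=(ok&(np.abs(P[...,2]-.003)<.012)&(h[...,2]<70)&(np.hypot(P[...,0]-.49,P[...,1]+.337)<.17)).astype(np.uint8)
d=cv2.morphologyEx(d,cv2.MORPH_OPEN,np.ones((7,7)))
q=P[d>0][:,:2].astype(np.float32); R=cv2.minAreaRect(q); print('mat',R)
cv2.imwrite('pics/w1.png',w['image'])
E
```

```text
time_s 16.4
tcp_pos [ 0.5569 -0.3507  0.249 ]
eef_rot [ 1.799718e+02 -1.325000e-01  1.629105e+02]
contact_force [ 0.632  -0.2277  0.5353]
gripper_width 0.067
joints [-1.52717e+01  1.89391e+01 -1.20980e+00 -3.45000e-02 -6.99827e+01
 -9.18060e+01]
scene tab 29 [array([-68.7, -65.7, -63.8]), array([-5.6,  2.9, 11. ]), array([84. , 89. , 95.9])]
scene lever 38 [array([-111.3,  -91.8,  -77.4]), array([35.3, 42.1, 49.2]), array([37.2, 50.7, 60.8])]
scene lidz 106 [array([-50.4, -45.5, -39.9]), array([ 52.9,  81.3, 108.4]), array([81.7, 85.7, 88.3])]
top tab 10 [array([-70.5, -69.4, -68.8]), array([-6.2,  0.8,  9.2]), array([96. , 97.9, 99.7])]
top lever 143 [array([-113.1,  -93.6,  -74.3]), array([31.8, 38.1, 44.6]), array([37. , 50.7, 65.5])]
top lidz 181 [array([-50.6, -44.8, -39.3]), array([ 51.1,  80.4, 108.1]), array([84. , 86.9, 89.6])]
pliers 4500 ((0.49295318126678467, -0.3355310261249542), (0.06366028636693954, 0.1519923359155655), 71.22393798828125) [[0.4108000099658966, -0.34119999408721924], [0.5547000169754028, -0.39010000228881836], [0.5752000212669373, -0.32989999651908875], [0.4311999976634979, -0.2809000015258789]]
handle 1177 [ 0.4471 -0.3431] [0.0121 0.0705] 78.98 [0.0288 0.0329 0.0346]
handle 1154 [ 0.461  -0.3015] [0.0124 0.0706] 64.66 [0.0298 0.0329 0.0345]
mat ((0.49590224027633667, -0.3381502628326416), (0.1492903232574463, 0.23799876868724823), 72.222900390625)
```

View pics/w1.png

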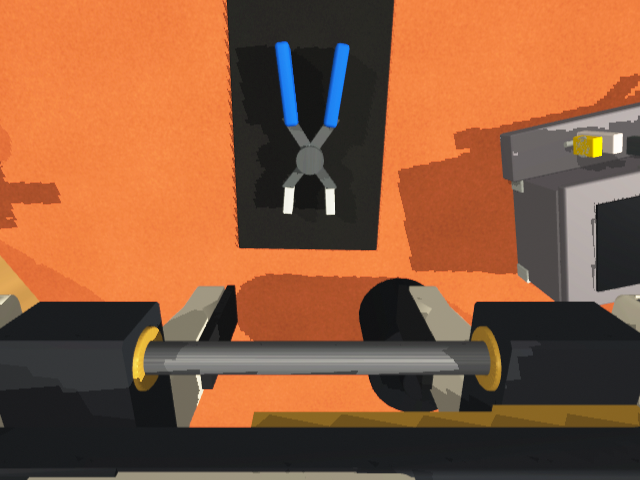

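The lever is fully down and the lid's front edge is at 86–87 mm, so it's pulled tight. The wrist view shows the pliers on the mat, handles at (285,85) and (338,85), jaws at (308,200). The grip point is (0.454, -0.322) with yaw -18.2°, and the 56 mm handle width matches. Taking the pliers.

{"name": "step_arm", "arguments": {"increments": [{"tx": -40,"ty": 11,"tz": 0,"ax": 0,"ay": 0,"az": -0.6,"claw": 1},{"tx": -40,"ty": 11,"tz": 0,"ax": 0,"ay": 0,"az": -0.5,"claw": 1},{"tx": -23,"ty": 6.4,"tz": -30,"ax": 0,"ay": 0,"az": 0,"claw": 1},{"tx": 0,"ty": 0,"tz": -45,"ax": 0,"ay": 0,"az": 0,"claw": 1},{"tx": 0,"ty": 0,"tz": -45,"ax": 0,"ay": 0,"az": 0,"claw": 1},{"tx": 0,"ty": 0,"tz": -30,"ax": 0,"ay": 0,"az": 0,"claw": 1},{"tx": 0,"ty": 0,"tz": 0,"ax": 0,"ay": 0,"az": 0,"claw": 1}]}}

```text
time_s: 17.25
tcp_pos: [0.4524, -0.319, 0.0971]
eef_rot: [180.0, -0.4, 162.0]
contact_force: [0.2, 0.0, -0.3]
gripper_width: 0.0874
```

```bash
python3 - <<'E'
from h import *
st()
s=cap('scene'); P=pts(s); h=cv2.cvtColor(s['image'],cv2.COLOR_BGR2HSV)
b=(cv2.inRange(h,(100,120,40),(125,255,255))>0)&(s['depth']>0)&(P[...,1]>-.45)&(P[...,2]>.02)&(P[...,2]<.045)&(P[...,0]>.3)
if b.sum()>5: print(b.sum(),np.round(np.percentile(P[b],[3,50,97],0),3))
E
```

```text
time_s 17.25
tcp_pos [ 0.4524 -0.319   0.0971]
eef_rot [179.9699  -0.3973 162.0383]
contact_force [ 0.1522  0.0047 -0.2764]
gripper_width 0.0874
joints [-1.49525e+01  1.76659e+01 -2.52573e+01 -6.90000e-02 -4.74719e+01
 -9.29624e+01]
255 [[ 0.433 -0.348  0.021]
 [ 0.461 -0.309  0.029]
 [ 0.49  -0.283  0.034]]
```

{"name": "step_arm", "arguments": {"increments": [{"tx": 1.5,"ty": -3,"tz": -30,"ax": 0,"ay": 0,"az": 0,"claw": 1},{"tx": 0,"ty": 0,"tz": -25,"ax": 0,"ay": 0,"az": 0,"claw": 1},{"tx": 0,"ty": 0,"tz": -16,"ax": 0,"ay": 0,"az": 0,"claw": 1},{"tx": 0,"ty": 0,"tz": 0,"ax": 0,"ay": 0,"az": 0,"claw": 0.18},{"tx": 0,"ty": 0,"tz": 0,"ax": 0,"ay": 0,"az": 0,"claw": 0.18},{"tx": 0,"ty": 0,"tz": 0,"ax": 0,"ay": 0,"az": 0,"claw": 0.18},{"tx": 0,"ty": 0,"tz": 0,"ax": 0,"ay": 0,"az": 0,"claw": 0.18},{"tx": 0,"ty": 0,"tz": 0,"ax": 0,"ay": 0,"az": 0,"claw": 0.18}], "newtons": 40}}

```text
time_s: 18.1
tcp_pos: [0.4571, -0.3243, 0.0309]
eef_rot: [180.0, 0.1, 162.0]
contact_force: [-1.1, 2.6, 8.6]
gripper_width: 0.0545
```

{"name": "step_arm", "arguments": {"increments": [{"tx": 0,"ty": 0,"tz": 0,"ax": 0,"ay": 0,"az": 0,"claw": 0.18},{"tx": 0,"ty": 0,"tz": 0,"ax": 0,"ay": 0,"az": 0,"claw": 0.18}]}}

```text
time_s: 18.3
tcp_pos: [0.4569, -0.3243, 0.0309]
eef_rot: [180.0, 0.1, 162.0]
contact_force: [-1.1, 2.3, 7.9]
gripper_width: 0.052
```

```bash
python3 - <<'E'
from h import *
st()
s=cap('scene'); w=cap('wrist')
o=np.zeros((480,800,3),np.uint8)
o[:,:400]=cv2.resize(s['image'][90:210,150:270],(400,480),interpolation=cv2.INTER_CUBIC); o[:,400:]=cv2.resize(w['image'],(400,480))
cv2.imwrite('pics/c6.png',o)
E
```

```text
time_s 18.3
tcp_pos [ 0.4569 -0.3243  0.0309]
eef_rot [1.799998e+02 9.580000e-02 1.619780e+02]
contact_force [-1.1289  2.2747  7.8626]
gripper_width 0.052
joints [-1.53450e+01  2.31340e+01 -2.82290e+01  6.80000e-03 -3.85413e+01
 -9.26823e+01]
```

View pics/c6.png

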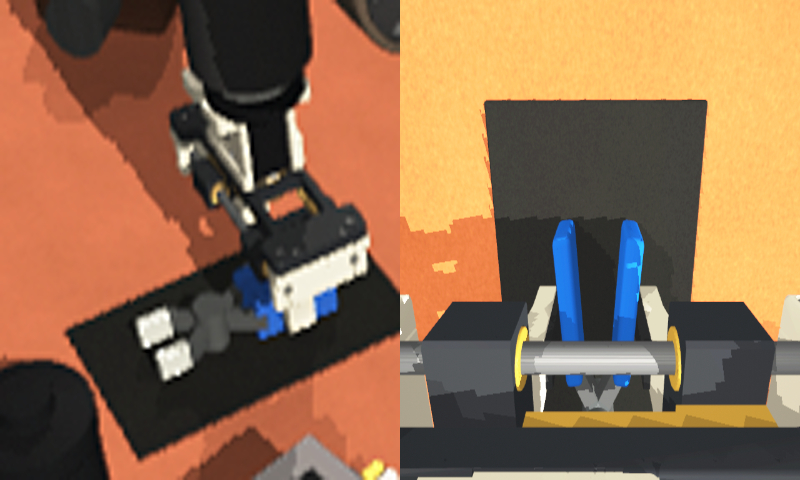

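The pliers are held at 52 mm width, with the pads outside both blue handles in the wrist inset. Lifting and turning to the case heading.

{"name": "step_arm", "arguments": {"increments": [{"tx": 0,"ty": 0,"tz": 15,"ax": 0,"ay": 0,"az": 0,"claw": 0.18},{"tx": 0,"ty": 0,"tz": 30,"ax": 0,"ay": 0,"az": 0,"claw": 0.18},{"tx": 0,"ty": 0,"tz": 40,"ax": 0,"ay": 0,"az": 0,"claw": 0.18},{"tx": 0,"ty": 0,"tz": 20,"ax": 0,"ay": 0,"az": 0,"claw": 0.18},{"tx": 1.5,"ty": 33,"tz": 0,"ax": 0,"ay": 0,"az": 2,"claw": 0.18},{"tx": 1.5,"ty": 33,"tz": 0,"ax": 0,"ay": 0,"az": 2,"claw": 0.18},{"tx": 1.5,"ty": 33,"tz": 0,"ax": 0,"ay": 0,"az": 2,"claw": 0.18},{"tx": 1.5,"ty": 33,"tz": 0,"ax": 0,"ay": 0,"az": 2,"claw": 0.18},{"tx": 1.5,"ty": 33,"tz": 0,"ax": 0,"ay": 0,"az": 2,"claw": 0.18},{"tx": 1.5,"ty": 33,"tz": 0,"ax": 0,"ay": 0,"az": 2,"claw": 0.18},{"tx": 1.5,"ty": 31,"tz": 0,"ax": 0,"ay": 0,"az": 1.8,"claw": 0.18},{"tx": 0,"ty": 0,"tz": 0,"ax": 0,"ay": 0,"az": 0,"claw": 0.18}]}}

```text
time_s: 19.6
tcp_pos: [0.4669, -0.0926, 0.135]
eef_rot: [180.0, 0.0, 176.0]
contact_force: [0.1, -0.5, -2.0]
gripper_width: 0.0516
```

```bash
cat > jaw.py <<'E'
from h import *
import sys
O=np.array([.6585,-.031]); ex=np.array([.9973,-.0732]); ey=np.array([.0732,.9973])
s0=r.get_state(); tc=np.array(s0['tcp_pos']); d=tc[:2]-O
print('t',round(s0['time_s'],2),'TCP case',np.round([d@ex*1000,d@ey*1000,tc[2]*1000],1),'rot',np.round(s0['eef_rot'],1),'F',np.round(s0['contact_force'],1),'w',round(s0['gripper_width'],4))
for n in('top','scene'):
    c=cap(n); P=pts(c); ok=c['depth']>0; dd=P[...,:2]-O
    X=dd@ex*1000;Y=dd@ey*1000;Z=P[...,2]*1000; h=cv2.cvtColor(c['image'],cv2.COLOR_BGR2HSV)
    wht=ok&(h[...,1]<60)&(h[...,2]>130); yel=ok&(cv2.inRange(h,(20,110,60),(34,255,255))>0)
    near=(X>-125)&(X<-55)&(abs(Y-d@ey*1000)<45)
    for nm,m in(('white_hi',wht&near&(Z>tc[2]*1000-22)),('white_lo',wht&near&(Z<=tc[2]*1000-22)&(Z>30)),('yellow',yel&near)):
        k,l,ss,ce=cv2.connectedComponentsWithStats(m.astype(np.uint8))
        for i in range(1,k):
            if ss[i,4]>7:
                q=l==i; print(n,nm,ss[i,4],'px',np.round(ce[i]),*[np.round(np.percentile(a[q],[4,50,96]),1) for a in(X,Y,Z)])
    if len(sys.argv)>1: cv2.imwrite('pics/%s_%s.png'%(sys.argv[1],n),c['image'])
E
python3 jaw.py j1
```

```text
t 19.6 TCP case [-186.6  -75.5  135. ] rot [180.   0. 176.] F [ 0.1 -0.5 -2. ] w 0.0516
top white_hi 79 px [401. 241.] [-96.4 -83.6 -71.7] [-61.1 -56.6 -53.2] [114.6 129.5 132.8]
top white_hi 85 px [421. 242.] [-96.4 -83.7 -71.9] [-99.3 -94.6 -91.1] [116.  129.7 132.5]
top white_lo 109 px [406. 232.] [-60.6 -57.3 -55.3] [-116.3  -72.5  -33. ] [84.3 86.3 89.6]
top white_lo 19 px [405. 245.] [-89.  -82.5 -74.4] [-79.2 -73.8 -71.9] [51.4 70.5 72.5]
top yellow 49 px [409. 246.] [-89.  -81.9 -75.1] [-88.8 -84.  -81.3] [42.1 65.2 70.5]
scene white_hi 81 px [257. 187.] [-95.7 -83.1 -70.1] [-97.4 -90.8 -87.9] [114.4 125.  130. ]
scene white_hi 80 px [269. 195.] [-95.1 -82.1 -70.4] [-60.4 -52.7 -49.9] [115.3 126.  130.6]
scene white_lo 18 px [248. 203.] [-59.6 -56.9 -55.4] [-116.4  -98.8  -82.4] [82.1 84.4 88. ]
scene white_lo 44 px [266. 212.] [-89.9 -82.7 -69.6] [-71.  -65.4 -58.9] [50.  66.1 73.9]
scene yellow 19 px [261. 208.] [-87.6 -80.3 -72. ] [-85.6 -81.4 -77.2] [63.5 65.4 68.3]
```

The jaws straddle the right stud: jaw centre is about y = -75.6 and the stud -77.8, both measured in the top view, and x matches. Shifting -2 mm in y and descending.

{"name": "step_arm", "arguments": {"increments": [{"tx": 0,"ty": -2,"tz": -15,"ax": 0,"ay": 0,"az": 0,"claw": 0.18},{"tx": 0,"ty": 0,"tz": -15,"ax": 0,"ay": 0,"az": 0,"claw": 0.18},{"tx": 0,"ty": 0,"tz": -10,"ax": 0,"ay": 0,"az": 0,"claw": 0.18},{"tx": 0,"ty": 0,"tz": 0,"ax": 0,"ay": 0,"az": 0,"claw": 0.18}]}}

```text
time_s: 20.1
tcp_pos: [0.4657, -0.098, 0.0933]
eef_rot: [-180.0, -0.2, 175.7]
contact_force: [-1.1, -0.5, -1.4]
gripper_width: 0.0522
```

```bash
python3 jaw.py
```

```text
t 20.1 TCP case [-187.3  -81.    93.3] rot [-180.    -0.2  175.7] F [-1.1 -0.5 -1.4] w 0.0522
top white_hi 118 px [407. 232.] [-61.1 -57.3 -55.2] [-119.1  -71.9  -38.9] [82.9 86.4 89.4]
top white_hi 77 px [401. 245.] [-97.  -84.9 -73.1] [-67.7 -63.1 -59.3] [72.8 87.9 91.2]
top white_hi 80 px [420. 246.] [-97.2 -85.7 -72.7] [-105.  -100.3  -97.4] [73.8 87.9 91.3]
top white_lo 18 px [405. 245.] [-88.8 -82.5 -74.2] [-79.7 -74.1 -71.9] [47.5 69.  71.2]
top yellow 49 px [409. 246.] [-89.2 -83.1 -75. ] [-88.8 -84.  -81.3] [48.  65.2 68.7]
scene white_hi 78 px [257. 199.] [-95.4 -83.  -70.7] [-103.1  -95.4  -92.7] [73.4 84.9 89.5]
scene white_hi 126 px [263. 207.] [-95.2 -73.5 -55.5] [-111.5  -59.2  -47.9] [74.2 84.6 89. ]
scene white_lo 17 px [268. 213.] [-87.6 -83.1 -72.6] [-66.1 -63.8 -57.5] [48.5 56.7 70.2]
scene yellow 14 px [261. 208.] [-83.5 -77.6 -73.8] [-84.9 -80.5 -78.1] [63.  65.4 68.9]
```

{"name": "step_arm", "arguments": {"increments": [{"tx": 0.5,"ty": 3.5,"tz": 2,"ax": 0,"ay": 0,"az": 0,"claw": 0.18},{"tx": 0,"ty": 0,"tz": 0,"ax": 0,"ay": 0,"az": 0,"claw": 0.18},{"tx": 0,"ty": 0,"tz": 0,"ax": 0,"ay": 0,"az": 0,"claw": 0.18}]}}

```text
time_s: 20.5
tcp_pos: [0.4677, -0.0935, 0.0971]
eef_rot: [180.0, 0.1, 175.8]
contact_force: [-0.3, -0.3, -1.5]
gripper_width: 0.0521
```

```bash
python3 jaw.py | grep -v lo
```

```text
t 20.5 TCP case [-185.7  -76.3   97.1] rot [1.800e+02 1.000e-01 1.758e+02] F [-0.3 -0.3 -1.5] w 0.0521
top white_hi 118 px [405. 232.] [-61.1 -57.6 -55.3] [-117.7  -67.7  -35.2] [83.4 86.4 88.7]
top white_hi 81 px [399. 244.] [-95.6 -82.4 -69.9] [-62.8 -58.4 -54.5] [78.1 91.5 94.4]
top white_hi 79 px [418. 245.] [-95.8 -84.  -70.5] [-100.6  -95.8  -92.4] [77.1 91.6 94.4]
scene white_hi 76 px [258. 199.] [-95.  -81.7 -70.3] [-97.5 -91.1 -88.2] [76.6 86.9 92.8]
scene white_hi 129 px [264. 208.] [-94.2 -72.5 -55.4] [-109.4  -54.   -37.9] [76.7 85.  91.6]
```

{"name": "step_arm", "arguments": {"increments": [{"tx": 0,"ty": -0.7,"tz": -5,"ax": 0,"ay": 0,"az": 0,"claw": 0.18},{"tx": 0,"ty": 0,"tz": -7,"ax": 0,"ay": 0,"az": 0,"claw": 0.18},{"tx": 0,"ty": 0,"tz": -7,"ax": 0,"ay": 0,"az": 0,"claw": 0.18},{"tx": 0,"ty": 0,"tz": 0,"ax": 0,"ay": 0,"az": 0,"claw": 0.18}]}}

```text
time_s: 21.0
tcp_pos: [0.4664, -0.0945, 0.0762]
eef_rot: [-180.0, -0.1, 175.8]
contact_force: [0.1, 0.3, -2.3]
gripper_width: 0.0521
```

```bash
python3 jaw.py | grep -v lo
```

```text
t 21.0 TCP case [-187.   -77.4   76.2] rot [-1.800e+02 -1.000e-01  1.758e+02] F [ 0.1  0.3 -2.3] w 0.0521
top white_hi 119 px [406. 232.] [-61.1 -57.7 -55.1] [-117.6  -70.9  -35.1] [83.7 86.6 89.2]
top white_hi 114 px [400. 246.] [-96.2 -83.2 -73.5] [-74.1 -62.4 -55.7] [55.9 70.3 73.3]
top white_hi 78 px [416. 247.] [-97.3 -84.1 -71.4] [-102.6  -96.8  -93.9] [58.4 70.3 73.4]
scene white_hi 180 px [262. 208.] [-94.7 -78.4 -55.2] [-108.7  -66.8  -46.3] [60.7 69.9 86.5]
```

{"name": "step_arm", "arguments": {"increments": [{"tx": 0.5,"ty": 0,"tz": -8,"ax": 0,"ay": 0,"az": 0,"claw": 0.18},{"tx": 0,"ty": 0,"tz": 0,"ax": 0,"ay": 0,"az": 0,"claw": 0.05},{"tx": 0,"ty": 0,"tz": 0,"ax": 0,"ay": 0,"az": 0,"claw": -0.05},{"tx": 0,"ty": 0,"tz": 0,"ax": 0,"ay": 0,"az": 0,"claw": -0.1},{"tx": 0,"ty": 0.7,"tz": 0,"ax": 0,"ay": 0,"az": 0,"claw": -0.15},{"tx": 0,"ty": 0.8,"tz": 0,"ax": 0,"ay": 0,"az": 0,"claw": -0.22},{"tx": 0,"ty": 0.8,"tz": 0,"ax": 0,"ay": 0,"az": 0,"claw": -0.3},{"tx": 0,"ty": 0.7,"tz": 0,"ax": 0,"ay": 0,"az": 0,"claw": -0.36},{"tx": 0,"ty": 0,"tz": 0,"ax": 0,"ay": 0,"az": 0,"claw": -0.4},{"tx": 0,"ty": 0,"tz": 0,"ax": 0,"ay": 0,"az": 0,"claw": -0.4},{"tx": 0,"ty": 0,"tz": 0,"ax": 0,"ay": 0,"az": 0,"claw": -0.4}], "newtons": 60}}

```text
time_s: 22.2
tcp_pos: [0.4672, -0.0913, 0.0694]
eef_rot: [180.0, -0.1, 175.8]
contact_force: [-3.1, 4.0, -1.4]
gripper_width: 0.0282
```

```bash
python3 jaw.py
```

```text
t 22.2 TCP case [-186.4  -74.1   69.4] rot [ 1.800e+02 -1.000e-01  1.758e+02] F [-3.1  4.  -1.4] w 0.0282
top white_hi 123 px [405. 232.] [-61.1 -57.7 -55.3] [-114.8  -66.6  -33. ] [83.5 86.5 89.8]
top white_hi 105 px [400. 244.] [-89.9 -80.3 -67.2] [-74.  -64.8 -58.5] [54.9 66.1 72.4]
top white_hi 60 px [411. 244.] [-89.4 -78.1 -66.8] [-91.4 -86.9 -82.6] [60.  64.9 68.3]
top yellow 29 px [407. 246.] [-89.2 -83.8 -74.2] [-81.  -78.7 -76.3] [41.7 67.  70. ]
scene white_hi 133 px [262. 210.] [-89.9 -75.7 -55.3] [-108.1  -64.9  -36.6] [56.1 68.9 86.6]
scene yellow 11 px [263. 208.] [-91.7 -84.2 -74.4] [-83.6 -80.1 -74.9] [60.8 64.7 66.9]
```

The right cap moved from y = -84 to -78.7 mm, which is a click. Opening the jaws, lifting and going over to the left stud.

{"name": "step_arm", "arguments": {"increments": [{"tx": 0,"ty": -0.5,"tz": 0,"ax": 0,"ay": 0,"az": 0,"claw": -0.25},{"tx": 0,"ty": -0.5,"tz": 0,"ax": 0,"ay": 0,"az": 0,"claw": -0.1},{"tx": 0,"ty": 0,"tz": 0,"ax": 0,"ay": 0,"az": 0,"claw": 0.05},{"tx": 0,"ty": 0,"tz": 0,"ax": 0,"ay": 0,"az": 0,"claw": 0.18},{"tx": 0,"ty": 0,"tz": 0,"ax": 0,"ay": 0,"az": 0,"claw": 0.18},{"tx": 0,"ty": 0,"tz": 0,"ax": 0,"ay": 0,"az": 0,"claw": 0.18},{"tx": 0,"ty": 0,"tz": 12,"ax": 0,"ay": 0,"az": 0,"claw": 0.18},{"tx": 0,"ty": 0,"tz": 20,"ax": 0,"ay": 0,"az": 0,"claw": 0.18},{"tx": 0,"ty": 0,"tz": 30,"ax": 0,"ay": 0,"az": 0,"claw": 0.18},{"tx": 0,"ty": 0,"tz": 10,"ax": 0,"ay": 0,"az": 0,"claw": 0.18},{"tx": 0,"ty": 0,"tz": 0,"ax": 0,"ay": 0,"az": 0,"claw": 0.18}]}}

```text
time_s: 23.4
tcp_pos: [0.4688, -0.0922, 0.1429]
eef_rot: [179.9, 0.2, 175.8]
contact_force: [-0.2, 0.4, -2.5]
gripper_width: 0.0519
```

```bash
python3 jaw.py
```

```text
t 23.4 TCP case [-184.7  -74.9  142.9] rot [179.9   0.2 175.8] F [-0.2  0.4 -2.5] w 0.0519
top white_hi 89 px [402. 240.] [-95.2 -82.5 -69.2] [-61.8 -57.4 -53.1] [128.8 138.  140.7]
top white_hi 84 px [421. 241.] [-94.1 -81.7 -69.1] [-99.2 -94.4 -91.4] [126.1 137.9 140.3]
top white_lo 109 px [406. 232.] [-60.7 -57.4 -55.2] [-116.4  -73.   -33.4] [83.6 86.7 90. ]
top white_lo 8 px [405. 244.] [-87.9 -81.5 -74.7] [-74.3 -74.  -73.9] [69.3 70.4 71.4]
top yellow 32 px [407. 245.] [-89.4 -82.  -74. ] [-82.8 -78.8 -76.5] [63.5 67.2 69.9]
scene white_hi 78 px [257. 185.] [-95.6 -82.2 -69.7] [-96.1 -90.  -86.9] [122.5 132.1 136.7]
scene white_hi 78 px [268. 193.] [-94.1 -81.1 -70.2] [-58.6 -51.9 -49.3] [121.5 132.3 136.2]
scene white_lo 19 px [249. 204.] [-58.8 -57.2 -55.4] [-118.9  -95.9  -78.9] [83.1 85.2 86.6]
scene white_lo 46 px [266. 211.] [-88.8 -82.4 -71.4] [-72.2 -64.9 -59.9] [51.  66.2 74.3]
scene yellow 10 px [262. 209.] [-87.2 -77.3 -73. ] [-79.8 -76.6 -72.5] [64.1 65.8 67.1]
```

{"name": "step_arm", "arguments": {"increments": [{"tx": 2,"ty": 29,"tz": 0,"ax": 0,"ay": 0,"az": 0,"claw": 0.18},{"tx": 2,"ty": 29,"tz": 0,"ax": 0,"ay": 0,"az": 0,"claw": 0.18},{"tx": 2,"ty": 29,"tz": 0,"ax": 0,"ay": 0,"az": 0,"claw": 0.18},{"tx": 2,"ty": 29,"tz": 0,"ax": 0,"ay": 0,"az": 0,"claw": 0.18},{"tx": 2,"ty": 29,"tz": 0,"ax": 0,"ay": 0,"az": 0,"claw": 0.18},{"tx": 2,"ty": 27,"tz": 0,"ax": 0,"ay": 0,"az": 0,"claw": 0.18},{"tx": 0,"ty": 0,"tz": -20,"ax": 0,"ay": 0,"az": 0,"claw": 0.18},{"tx": 0,"ty": 0,"tz": -18,"ax": 0,"ay": 0,"az": 0,"claw": 0.18},{"tx": 0,"ty": 0,"tz": 0,"ax": 0,"ay": 0,"az": 0,"claw": 0.18},{"tx": 0,"ty": 0,"tz": 0,"ax": 0,"ay": 0,"az": 0,"claw": 0.18}]}}

```text
time_s: 24.5
tcp_pos: [0.4792, 0.0792, 0.1027]
eef_rot: [-179.9, -0.1, 175.8]
contact_force: [1.1, -0.5, -2.2]
gripper_width: 0.0517
```

```bash
python3 jaw.py
```

```text
t 24.5 TCP case [-186.9   96.8  102.7] rot [-1.799e+02 -1.000e-01  1.758e+02] F [ 1.1 -0.5 -2.2] w 0.0517
top white_hi 80 px [328. 228.] [-60.1 -57.3 -55.3] [ 53.7  84.  120. ] [83.4 86.8 89.6]
top white_hi 36 px [332. 238.] [-86.8 -78.5 -72.2] [71.  74.9 79.1] [ 92.5  97.1 100.6]
scene white_hi 84 px [312. 234.] [-95.6 -82.5 -70.5] [75.2 81.7 84.2] [82.3 94.7 99.3]
scene white_hi 24 px [301. 241.] [-59.6 -56.8 -55.4] [53.8 70.2 87.2] [82.3 84.6 86.5]
scene white_hi 80 px [325. 244.] [-94.1 -80.6 -69.8] [114.2 119.4 122.4] [84.4 94.4 98.7]
scene white_hi 12 px [318. 253.] [-59.  -57.2 -55.3] [113.8 121.8 127.3] [81.3 84.9 86.7]
scene white_lo 53 px [321. 254.] [-86.2 -78.4 -72. ] [104.7 110.5 120.7] [32.4 55.2 79.6]
scene yellow 30 px [316. 247.] [-87.4 -80.2 -73.6] [88.8 94.6 97.7] [59.6 64.9 67.4]
```

{"name": "step_arm", "arguments": {"increments": [{"tx": 0.5,"ty": 0.7,"tz": -8,"ax": 0,"ay": 0,"az": 0,"claw": 0.18},{"tx": 0,"ty": 0,"tz": -8,"ax": 0,"ay": 0,"az": 0,"claw": 0.18},{"tx": 0,"ty": 0,"tz": -8,"ax": 0,"ay": 0,"az": 0,"claw": 0.18},{"tx": 0,"ty": 0,"tz": 0,"ax": 0,"ay": 0,"az": 0,"claw": 0.18}]}}

```text
time_s: 25.0
tcp_pos: [0.4795, 0.0798, 0.0782]
eef_rot: [-179.9, -0.1, 175.7]
contact_force: [-0.3, -0.7, -1.8]
gripper_width: 0.0518
```

```bash
python3 jaw.py|grep -v hi
```

```text
t 25.0 TCP case [-186.7   97.4   78.2] rot [-1.799e+02 -1.000e-01  1.757e+02] F [-0.3 -0.7 -1.8] w 0.0518
top yellow 15 px [325. 239.] [-80.9 -76.4 -70.3] [87.4 89.6 94.9] [26.  66.2 70.2]
scene yellow 33 px [316. 246.] [-88.8 -81.  -74.4] [83.2 93.2 97.1] [56.7 65.2 67.2]
```

No contact (same -1.8 N load). Lowering to the stud and squeezing.

{"name": "step_arm", "arguments": {"increments": [{"tx": 0.3,"ty": 0,"tz": -9,"ax": 0,"ay": 0,"az": 0,"claw": 0.18},{"tx": 0,"ty": 0,"tz": 0,"ax": 0,"ay": 0,"az": 0,"claw": 0.05},{"tx": 0,"ty": 0,"tz": 0,"ax": 0,"ay": 0,"az": 0,"claw": -0.05},{"tx": 0,"ty": 0,"tz": 0,"ax": 0,"ay": 0,"az": 0,"claw": -0.1},{"tx": 0,"ty": 0.7,"tz": 0,"ax": 0,"ay": 0,"az": 0,"claw": -0.15},{"tx": 0,"ty": 0.8,"tz": 0,"ax": 0,"ay": 0,"az": 0,"claw": -0.22},{"tx": 0,"ty": 0.8,"tz": 0,"ax": 0,"ay": 0,"az": 0,"claw": -0.3},{"tx": 0,"ty": 0.7,"tz": 0,"ax": 0,"ay": 0,"az": 0,"claw": -0.36},{"tx": 0,"ty": 0,"tz": 0,"ax": 0,"ay": 0,"az": 0,"claw": -0.4},{"tx": 0,"ty": 0,"tz": 0,"ax": 0,"ay": 0,"az": 0,"claw": -0.4},{"tx": 0,"ty": 0,"tz": 0,"ax": 0,"ay": 0,"az": 0,"claw": -0.4}], "newtons": 60}}

```text
time_s: 26.2
tcp_pos: [0.4802, 0.0834, 0.0705]
eef_rot: [180.0, -0.0, 175.8]
contact_force: [-4.4, 3.2, -1.4]
gripper_width: 0.0285
```

{"name": "step_arm", "arguments": {"increments": [{"tx": 0,"ty": -0.5,"tz": 0,"ax": 0,"ay": 0,"az": 0,"claw": -0.25},{"tx": 0,"ty": -0.5,"tz": 0,"ax": 0,"ay": 0,"az": 0,"claw": -0.1},{"tx": 0,"ty": 0,"tz": 0,"ax": 0,"ay": 0,"az": 0,"claw": 0.05},{"tx": 0,"ty": 0,"tz": 0,"ax": 0,"ay": 0,"az": 0,"claw": 0.18},{"tx": 0,"ty": 0,"tz": 0,"ax": 0,"ay": 0,"az": 0,"claw": 0.18},{"tx": 0,"ty": 0,"tz": 0,"ax": 0,"ay": 0,"az": 0,"claw": 0.18},{"tx": 0,"ty": 0,"tz": 12,"ax": 0,"ay": 0,"az": 0,"claw": 0.18},{"tx": 0,"ty": 0,"tz": 20,"ax": 0,"ay": 0,"az": 0,"claw": 0.18},{"tx": 0,"ty": 0,"tz": 30,"ax": 0,"ay": 0,"az": 0,"claw": 0.18},{"tx": 0,"ty": 0,"tz": 15,"ax": 0,"ay": 0,"az": 0,"claw": 0.18},{"tx": 0,"ty": 0,"tz": 0,"ax": 0,"ay": 0,"az": 0,"claw": 0.18}]}}

```text
time_s: 27.3
tcp_pos: [0.4819, 0.0829, 0.1498]
eef_rot: [179.9, 0.2, 175.8]
contact_force: [0.2, 0.8, -2.8]
gripper_width: 0.0516
```

```bash
python3 jaw.py j2; python3 -c "
from lat import *
look('scene')"
```

```text
t 27.3 TCP case [-184.4  100.7  149.8] rot [179.9   0.2 175.8] F [ 0.2  0.8 -2.8] w 0.0516
top white_hi 30 px [330. 232.] [-81.4 -74.3 -68.5] [75.5 78.9 82.7] [143.4 145.5 147.4]
top white_lo 72 px [326. 228.] [-59.6 -56.8 -55.1] [ 57.7  89.1 116.9] [83.6 86.3 89.4]
scene white_hi 85 px [313. 221.] [-95.3 -82.4 -69.4] [78.  85.3 87.9] [129.  139.5 144.2]
scene white_hi 86 px [326. 230.] [-94.3 -81.  -68.9] [116.8 123.5 125.8] [130.  139.9 144.3]
scene white_lo 31 px [303. 242.] [-59.3 -57.1 -55.2] [57.8 77.5 99.3] [82.5 85.1 88.1]
scene white_lo 76 px [321. 253.] [-87.6 -80.3 -56.4] [102.6 110.1 126.7] [33.2 63.1 83.9]
scene yellow 13 px [317. 247.] [-86.9 -79.8 -74.3] [ 94.8  97.3 100.7] [62.4 65.1 67.8]
scene tab 29 [array([-67.8, -66. , -64.2]), array([-5.6,  2.4, 11. ]), array([82.8, 90. , 95.7])]
scene lever 26 [array([-110.6,  -92.9,  -78.9]), array([34.2, 40. , 47.9]), array([38.2, 50.7, 60.1])]
scene lidz 107 [array([-50.3, -45. , -39.2]), array([ 52.7,  80.5, 107.5]), array([82.4, 85.4, 87.7])]
```

{"name": "step_arm", "arguments": {"increments": [{"tx": -3,"ty": -30,"tz": 0,"ax": 0,"ay": 0,"az": -1,"claw": 0.18},{"tx": -3,"ty": -40,"tz": 0,"ax": 0,"ay": 0,"az": -1.4,"claw": 0.18},{"tx": -3,"ty": -40,"tz": 0,"ax": 0,"ay": 0,"az": -1.4,"claw": 0.18},{"tx": -3,"ty": -40,"tz": 0,"ax": 0,"ay": 0,"az": -1.4,"claw": 0.18},{"tx": -3,"ty": -40,"tz": 0,"ax": 0,"ay": 0,"az": -1.4,"claw": 0.18},{"tx": -3,"ty": -40,"tz": 0,"ax": 0,"ay": 0,"az": -1.4,"claw": 0.18},{"tx": -3,"ty": -40,"tz": 0,"ax": 0,"ay": 0,"az": -1.4,"claw": 0.18},{"tx": -3,"ty": -40,"tz": 0,"ax": 0,"ay": 0,"az": -1.4,"claw": 0.18},{"tx": -3,"ty": -40,"tz": 0,"ax": 0,"ay": 0,"az": -1.4,"claw": 0.18},{"tx": -3,"ty": -40,"tz": 0,"ax": 0,"ay": 0,"az": -1.6,"claw": 0.18},{"tx": -2,"ty": -16,"tz": 0,"ax": 0,"ay": 0,"az": 0,"claw": 0.18},{"tx": 0,"ty": 0,"tz": 0,"ax": 0,"ay": 0,"az": 0,"claw": 0.18}]}}

```text
time_s: 28.65
tcp_pos: [0.4472, -0.3255, 0.1455]
eef_rot: [-180.0, -0.2, 161.8]
contact_force: [-0.8, 0.3, -3.1]
gripper_width: 0.0516
```

```bash
python3 - <<'E'
from lat import *
st()
t=cap('top','t9.png'); P=pts(t); ok=t['depth']>0; h=cv2.cvtColor(t['image'],cv2.COLOR_BGR2HSV)
d=P[...,:2]-O; X=d@np.array([.9973,-.0732]);Y=d@np.array([.0732,.9973])
y=ok&(cv2.inRange(h,(20,110,60),(34,255,255))>0)&(abs(X+.08)<.03)
for s in(1,-1):
    m=y&(Y*s>.05)&(abs(Y)<.12); print('cap',m.sum(),np.round(np.percentile(Y[m],[4,50,96])*1000,1))
m=ok&(h[...,1]<60)&(h[...,2]>130)&(P[...,2]>.12)&(abs(P[...,0]-.55)<.06)&(abs(P[...,1]+.35)<.07)
k,l,ss,ce=cv2.connectedComponentsWithStats(m.astype(np.uint8))
for i in range(1,k):
    if ss[i,4]>20: print('jaw',ss[i,4],np.round(np.percentile(P[l==i],[4,50,96],0),4).tolist())
E
```

```text
time_s 28.65
tcp_pos [ 0.4472 -0.3255  0.1455]
eef_rot [-179.9895   -0.1884  161.7869]
contact_force [-0.8248  0.2634 -3.1059]
gripper_width 0.0516
joints [-1.57577e+01  1.42857e+01 -2.24444e+01  3.00000e-03 -5.34586e+01
 -9.24572e+01]
cap 34 [93.2 95.8 99.7]
cap 35 [-83.  -79.1 -76.3]
```

Both caps moved by about 5–6 mm (left 90 to 95.8, right -84.3 to -79.1), so both studs clicked. Lowering the pliers onto the mat.

{"name": "step_arm", "arguments": {"increments": [{"tx": 2.5,"ty": 1.5,"tz": -30,"ax": 0,"ay": 0,"az": 0,"claw": 0.18},{"tx": 0,"ty": 0,"tz": -35,"ax": 0,"ay": 0,"az": 0,"claw": 0.18},{"tx": 0,"ty": 0,"tz": -25,"ax": 0,"ay": 0,"az": 0,"claw": 0.18},{"tx": 0,"ty": 0,"tz": -12,"ax": 0,"ay": 0,"az": 0,"claw": 0.18},{"tx": 0,"ty": 0,"tz": -6,"ax": 0,"ay": 0,"az": 0,"claw": 0.18},{"tx": 0,"ty": 0,"tz": 0,"ax": 0,"ay": 0,"az": 0,"claw": 0.18},{"tx": 0,"ty": 0,"tz": 0,"ax": 0,"ay": 0,"az": 0,"claw": 0.18}]}}

```text
time_s: 29.4
tcp_pos: [0.452, -0.3223, 0.0406]
eef_rot: [-180.0, 0.1, 162.0]
contact_force: [0.9, -0.4, -1.2]
gripper_width: 0.0519
```

{"name": "step_arm", "arguments": {"increments": [{"tx": -1.5,"ty": -1,"tz": -4,"ax": 0,"ay": 0,"az": 0,"claw": 0.18},{"tx": 0,"ty": 0,"tz": -3,"ax": 0,"ay": 0,"az": 0,"claw": 0.18},{"tx": 0,"ty": 0,"tz": -2,"ax": 0,"ay": 0,"az": 0,"claw": 0.18},{"tx": 0,"ty": 0,"tz": 0,"ax": 0,"ay": 0,"az": 0,"claw": 0.18}]}}

```text
time_s: 29.8
tcp_pos: [0.4496, -0.3233, 0.0308]
eef_rot: [-180.0, 0.0, 162.0]
contact_force: [-1.0, -0.0, 0.6]
gripper_width: 0.0517
```

{"name": "step_arm", "arguments": {"increments": [{"tx": 0,"ty": 0,"tz": -0.5,"ax": 0,"ay": 0,"az": 0,"claw": 0.25},{"tx": 0,"ty": 0,"tz": 0,"ax": 0,"ay": 0,"az": 0,"claw": 0.35},{"tx": 0,"ty": 0,"tz": 0,"ax": 0,"ay": 0,"az": 0,"claw": 0.6},{"tx": 0,"ty": 0,"tz": 0,"ax": 0,"ay": 0,"az": 0,"claw": 1},{"tx": 0,"ty": 0,"tz": 0,"ax": 0,"ay": 0,"az": 0,"claw": 1},{"tx": 0,"ty": 0,"tz": 0,"ax": 0,"ay": 0,"az": 0,"claw": 1},{"tx": 0,"ty": 0,"tz": 25,"ax": 0,"ay": 0,"az": 0,"claw": 1},{"tx": 0,"ty": 0,"tz": 45,"ax": 0,"ay": 0,"az": 0,"claw": 1},{"tx": 0,"ty": 0,"tz": 48,"ax": 0,"ay": 0,"az": 0,"claw": 1},{"tx": 35,"ty": -10,"tz": 30,"ax": 0,"ay": 0,"az": 0,"claw": 1},{"tx": 40,"ty": -12,"tz": 25,"ax": 0,"ay": 0,"az": 0,"claw": 1},{"tx": 35,"ty": -10,"tz": 25,"ax": 0,"ay": 0,"az": 0,"claw": 1}]}}

```text
time_s: 31.0
tcp_pos: [0.561, -0.3556, 0.2301]
eef_rot: [180.0, 0.1, 162.0]
contact_force: [-0.3, -0.8, -0.2]
gripper_width: 0.0876
```

```bash
python3 - <<'E'
from lat import *
st(); s=look('scene'); t=look('top')
w=cap('wrist'); P=pts(w); ok=w['depth']>0; h=cv2.cvtColor(w['image'],cv2.COLOR_BGR2HSV)
b=cv2.inRange(h,(100,120,40),(125,255,255))>0
k,l,ss,ce=cv2.connectedComponentsWithStats((b&ok&(P[...,2]>.022)).astype(np.uint8))
for i in range(1,k):
    if ss[i,4]>60:
        q=P[l==i]; rr=cv2.minAreaRect(q[:,:2].astype(np.float32)); print('handle',len(q),np.round(rr[0],4),np.round(rr[1],4),round(rr[2],2),np.round(np.percentile(q[:,2],[3,50,97]),4))
m=ok&(P[...,2]>.012)&(P[...,2]<.06)&(np.hypot(P[...,0]-.49,P[...,1]+.337)<.13)
print('pliers',cv2.minAreaRect(P[m][:,:2].astype(np.float32)))
P=pts(s)
for nm,g,R,z in(('lens',(.447,.395),.06,.08),('reel',(.735,.286),.08,.045),('tank',(.71,-.298),.07,.12)):
  for n,c in(('s',s),('t',t)):
    P=pts(c); q=P[(c['depth']>0)&(np.hypot(P[...,0]-g[0],P[...,1]-g[1])<R)&(abs(P[...,2]-z)<.01)]
    if len(q)>5: e,rr=cv2.minEnclosingCircle(q[:,:2].astype(np.float32)); print(n,nm,len(q),np.round(e,3),round(rr,3))
o=np.zeros((600,800,3),np.uint8); o[:,:480]=cv2.resize(s['image'][100:350,130:330],(480,600)); o[:300,480:]=cv2.resize(w['image'],(320,300)); o[300:,480:]=cv2.resize(t['image'][200:280,300:385],(320,300))
cv2.imwrite('pics/end.png',o)
E
```

```text
time_s 31.0
tcp_pos [ 0.561  -0.3556  0.2301]
eef_rot [1.799970e+02 9.770000e-02 1.619711e+02]
contact_force [-0.3492 -0.8434 -0.1821]
gripper_width 0.0876
joints [-1.55861e+01  2.00185e+01 -2.14910e+00  1.20000e-03 -6.77347e+01
 -9.24432e+01]
scene tab 28 [array([-67.6, -66.3, -64.7]), array([-6. ,  2. , 10.3]), array([83. , 89.5, 96.2])]
scene lever 38 [array([-111.4,  -94.4,  -78.2]), array([35.1, 42.3, 49. ]), array([38.4, 48.4, 59.7])]
scene lidz 102 [array([-50.2, -45.4, -39.6]), array([ 52.7,  81.4, 108.4]), array([82.5, 85.1, 87.9])]
top tab 10 [array([-70.4, -69.2, -68.6]), array([-6.3,  0.8,  9.2]), array([94.6, 97. , 98.3])]
top lever 146 [array([-113.1,  -94.2,  -74.2]), array([31.8, 38.2, 44.8]), array([37.8, 50.8, 64. ])]
top lidz 178 [array([-50.2, -45. , -39.3]), array([ 51. ,  80.4, 108.2]), array([83.7, 87. , 90.3])]
handle 1396 [ 0.44   -0.3432] [0.0128 0.0705] 79.34 [0.0288 0.0329 0.0346]
handle 1371 [ 0.4539 -0.3009] [0.0125 0.0701] 64.55 [0.0299 0.0329 0.0344]
pliers ((0.48591262102127075, -0.3349364101886749), (0.0637979581952095, 0.1524616926908493), 71.62915802001953)
s lens 561 [0.447 0.398] 0.03
t lens 687 [0.447 0.394] 0.03
s reel 1545 [0.734 0.289] 0.045
t reel 1260 [0.735 0.285] 0.045
s tank 208 [ 0.721 -0.296] 0.025
t tank 293 [ 0.706 -0.288] 0.03
```

View pics/end.png

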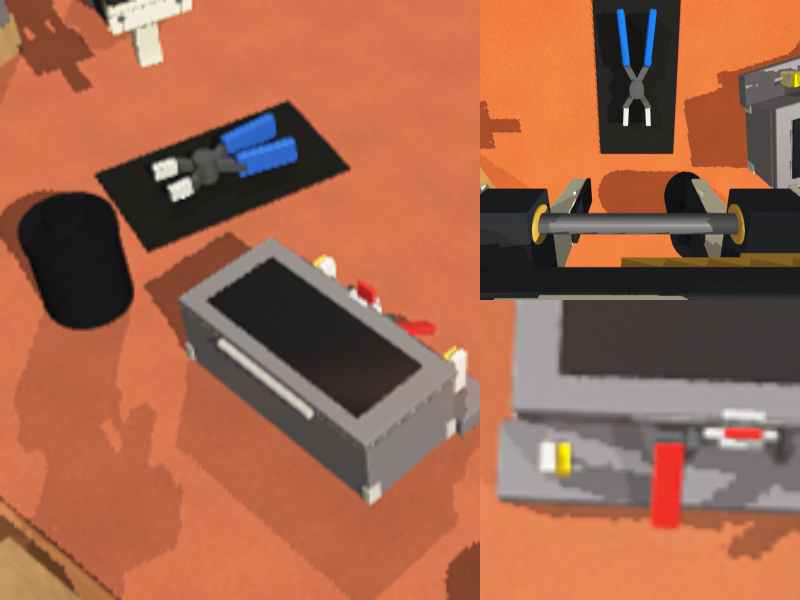

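The final view shows the lid shut, the bail over the keeper, the lever down and both studs closed. The pliers lie flat with their middle at (0.490, -0.336), against a mat centre of about (0.490, -0.3365). Lens, reel and tank are where they were. Handing in.

```bash
python3 -c "
from plant import r
print(r.close_job())"
```

```text
the job is handed in; nothing more can be done
None
```

The job is done and handed in at about 31 s of the 210 s allowed; the hand-in gave no verdict.

**What I did**
- I put the only yellow film canister present into the case and shut the lid. I left the purple look-alike and the brass lens alone.
- I swung the bail over the keeper and pressed the red lever down to its stop.
- I squeezed first the right stud and then the left with the pliers, and laid the pliers back on the mat.

**Last checks**
- **Lid:** its outer face is 85–87 mm up near the front edge; fully shut is 87 mm.
- **Lever:** it sits at about 34–35° below level, which is its stop. It met about 14 N at the last press.
- **Studs:** the yellow caps moved about 5–6 mm, and in later views they had stayed there. A full click is 6 mm.
- **Pliers:** they lie flat with their middle within about 2 mm of the mat's centre.
- **Bystanders:** the lens and reel show no movement within 1–2 mm. The tank looked unmoved in the pictures.

**Checks that disagreed**
- The scene and top cameras differ by 3–4 mm in y, so I used the top view and the arm's own position for fine alignment.
- The tank's fitted centre varied by about 1 cm between readings, because its dark top gives poor depth.
- The wrist read about 8 N upward while I was gripping the pliers on the mat. It cleared when I lifted them, and I did not find the cause.

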